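Charge the chestnut roasting box with the drop cup

ROBOT

A 6-joint arm with a two-finger parallel gripper is mounted at the origin on the work surface. World frame = base frame: x ahead of the robot, y to its left, z up, the work surface at z = 0. Lengths are in mm, angles in rad, forces in N, time in s.
With the tool pointing down it reaches from about 350 to 875 mm from the base axis. Payload 4.2 kg.
Tool frame: the origin (TCP) lies midway between the tips of the shut fingers; the grasp point (between the pads) lies 19 mm behind it (arm.grasp_offset is the distance from the TCP to the grasp point, in mm); z points along the fingers, y is the direction in which the jaws open and shut (so a half turn about z gives the same grasp; the last joint's range is limited). The gripper opens to 85 mm and grips with 20 to 120 N. Pads are 22 mm wide; open, the fingers measure 114 mm over their backs; the gripper's body (76 mm by 85 mm) begins 54 mm behind the grasp point. The pads swing forward as they close: fully open they stand 13 mm farther back than shut.
Start: joints at [-0.914, 0.385, 0.008, 0, -1.194, -0.259], TCP at [242.133, -576.169, 231.312] pointing down, gripper open.
Joint ranges: [-3.14, 3.14], [-1.21, 2.06], [-1.07, 1.41], [-3.16, 2.05], [-2.99, -0.16], [-3.1, 3.1]. Speed limits (rad/s): [2.79, 2.79, 3.14, 3.14, 3.14, 3.14].

INTERFACE

Orientations are given as a unit quaternion [x, y, z, w].
In Python, from bench import arm gives the robot as it stands.
- The arm moves only by the tool move_arm, never from a script. Its argument "moves" is a list of rows, each an object with "gripper": the gripper's target within -1 to 1 (fully open at 1, half-way at 0, shut at -1); "xyz": the shift along the tool's x, y, z in cm, a list of three; "angular": the turn, a rotation vector about the tool's x, y, z in rad, a list of three. In form: [{"gripper": gripper, "xyz": [dx, dy, dz], "angular": [wx, wy, wz]}, ...]. A call has 1 to 10 rows; each row is the pose to reach, as a shift and turn from the pose commanded when the call began, along the tool's axes at that moment; what a row does not reach only later rows make up. A row lasts 1/8 s, in which the tool goes at most 62.5 mm and 10.7 degrees, less where a joint would pass 70% of its speed; a pose out of reach is approached as far as the arm can. A call with a gripper value outside its range is refused whole. The fingers move at their own pace and stop on an object; the grip force is fixed at half the most. Time passes only in rows, so rows that repeat a pose let the fingers close. It gives the time, the measured TCP pose, the force and the opening at its end, in the units of the state.
- arm.read_state(): the state, without advancing time (a new reading comes with each control period).
- arm.get_image(name): name is "scene" or "top" or "wrist"; returns (picture, depth): 480x640x3 uint8, blue, green, red; 480x640 float32, mm along the optical axis (not along the pixel's ray), 0 where there is no reading.
- arm.get_calibration(name): a dict with "camera_matrix" (3x3 intrinsics, pixels), "k1" (the pictures are not rectified: a ray, as slopes to the right and down, at radius r is drawn at 1 + k1 r^2 times it, then the intrinsics apply), "R" (3x3) and "t" (3): a world point X has camera coordinates R X + t. Camera axes: x right, y down, z forward; pixel columns grow to the right and rows downward; lengths in mm; the calibration is good to about 2 mm. A picture is of the moment at which its call begins: read the wrist's pose just before it. get_calibration takes no time and is no camera call; for the wrist camera it gives the pose at the moment of the call.
- arm.job_done(): hands the job in, once; it reports no verdict.
The state is a dict: "clock": time; "joints": joint angles; "joint_vel": joint speeds; "joint_efforts": joint torques, N m; "position": TCP position; "ee_rot": TCP orientation; "contact_force": force on the tool from outside, world axes, zero at the start; "wrist_torque": the same for the moment, N m; "gripper_width": finger opening in mm.
Only numpy, scipy, OpenCV 4.12 (cv2) and the standard library are available. Lean on these libraries where they do the work, as an engineer would, in place of code of your own. Each camera call takes 0.05 s, during which the arm holds its last target. There are 200 camera calls.

TASK

Put all the chestnuts from the blue tray into the drop cup, then hold the cup over the roasting box's port and press its release tab up against the trip post, keeping the bottom open until every chestnut has dropped inside. Stand the empty cup upright back on its rubber mat, hook the cover's front lip into the slot in front of the port, and pivot the cover down until it snaps flat under the catch. Leave the bowl, timer and scraper alone.

Things in the scene. Friction and masses are not known exactly. Their poses are not given: they have to be found in the camera images.
- nut1_mid (a point): a brown chestnut, 30 mm across and 26 mm tall with a flat base and domed top, 16 g; this point is its centre, 13 mm above its base, its z axis through the dome. Starts upright on the blue tray; None if absent this time
- nut2_mid (a point): a brown chestnut, 30 mm across and 26 mm tall with a flat base and domed top, 16 g; this point is its centre, 13 mm above its base, its z axis through the dome. Starts upright on the blue tray; None if absent this time
- nut3_mid (a point): a brown chestnut, 30 mm across and 26 mm tall with a flat base and domed top, 16 g; this point is its centre, 13 mm above its base, its z axis through the dome. Starts upright on the blue tray; None if absent this time
- nut4_mid (a point): a brown chestnut, 30 mm across and 26 mm tall with a flat base and domed top, 16 g; this point is its centre, 13 mm above its base, its z axis through the dome. Starts upright on the blue tray; None if absent this time
- nut5_mid (a point): a brown chestnut, 30 mm across and 26 mm tall with a flat base and domed top, 16 g; this point is its centre, 13 mm above its base, its z axis through the dome. Starts upright on the blue tray; None if absent this time
- nut6_mid (a point): a brown chestnut, 30 mm across and 26 mm tall with a flat base and domed top, 16 g; this point is its centre, 13 mm above its base, its z axis through the dome. Starts upright on the blue tray; None if absent this time
- tray: the shallow blue plastic tray, fixed, 180 mm (its x) by 250 mm (its y), floor 5 mm thick, rim 14 mm high, walls 4 mm; origin at the centre of its underside, on the table
- cup_foot (a point): the drop cup (loose, aluminium, 190 g): square, 86 mm outside, 80 mm inside, open top 75 mm up, starting upright on the rubber mat. This point is the centre of its foot; z up, -y to the side with handle and tab. Its bottom is a spring-shut gate, top face 15 mm above the foot, hinged along the -y wall (y = -39 mm, 13.5 mm up)
- cup_handle (a point): grip point of the cup's black upright handle, a bar 14 mm (cup's x) by 26 mm (cup's y) from 56 to 130 mm above the foot; the point is 108 mm above the foot, 65 mm from the cup's centre towards -y, right above the tab. Axes as cup_foot
- gate (a joint): opening of the cup's bottom gate, rad: 0 shut, up to 1.2. The release tab is the gate's plate carried out past its hinge to y = -85 mm of the cup, 24 mm wide, underside 12 mm above the foot: pushing it UP swings the gate's +y end DOWN; let go, a spring shuts it. About 3 N on the tab 26 mm outside the hinge opens it
- port (a point): centre of the roasting box's charging port, a square hole 100 mm wide, at the level of the box top, 80 mm above the table. The box (steel, fixed) reaches from -85 to +100 mm in x and +-85 mm in y of this point, is hollow, inner floor 4 mm above the table, top plate 4 mm thick. Axes: x from slot (front) to catch (rear), z up
- post_top (a point): tip of the fixed trip post on the box top, a round-ended 8 mm rod, 65 mm from the port's centre towards -y, 49 mm above the box top. With cup over port, axes alike, it stands under the tab: touches with the cup's foot 37 mm above the box top; with the foot 8 to 10 mm above the box top the gate is open about 0.85 rad, hanging into the port
- slot (a point): the slot for the cover's lip at the port's front: this point is the middle of its back wall, on the box top, 69 mm from the port's centre towards -x. It opens towards +x, is 64 mm wide, 12 mm high and 9 mm deep under a bar 6 mm thick (bar top 18 mm above the box top). Axes as port
- cover_grip (a point): grip point on the black rib handle of the loose dark steel cover (220 g): rib 50 mm long (x), 12 mm thick (y), 5 to 45 mm above the cover's underside, the point 30 mm above it. Axes: -x to the lip, z up. Plate 5 mm thick, 110 mm wide, x = -54 to +66 mm of this point. Starts flat on the table. Shut, this point is 30 mm above the port's centre
- cover_lip (a point): middle of the lip's front end at its underside, 68 mm from the handle's centre towards -x; the lip is 56 mm wide, 4 mm thick, sticks out 14 mm from the plate and lies along its underside. Axes as cover_grip
- cover_rear (a point): middle of the cover's rear (+x) edge, on the plate's upper face, 66 mm from the handle's centre. Press near here, 15 to 20 mm inside the edge, to snap it
- catch (a joint): how far the spring catch behind the port is pushed back, m: 0 at rest, up to 0.012. Its sloping nose, 40 mm wide, 25 mm high, overhangs the shut cover's rear edge by about 3 mm. Coming down with the lip home, the rear edge meets it about 8 mm above its seat, pushes it back (about 8 to 18 N on the cover) and it snaps back over the plate
- mat_top (a point): centre of the top of the black rubber mat, fixed, 120 mm (x) by 150 mm (y), 4 mm thick; the cup starts on it and goes back to it. Cup and handle lie centred on it when cup_foot is 20 mm from this point along the mat's +y
- bowl_mid (a point): steel bowl, 120 mm across, 50 mm high, centre half-way up; a bystander
- timer_mid (a point): white kitchen timer, 30 x 65 x 70 mm, its centre; a bystander
- scraper_mid (a point): white dough scraper lying flat, 50 x 110 x 6 mm, its centre; a bystander

How it is judged:
By the outcome, as a careful person would: the job done as asked, in the order asked, and still so for the second after the job is handed in, with the robot touching nothing.
Of nut1, nut2, nut3, nut4, nut5, nut6 only 4 to 6 are there at a start; the rules pass over those that are not, and their reading is None.
At some moment in a run one of nut1, nut2, nut3, nut4, nut5, nut6, cover may be knocked a few centimetres aside while the robot is not near it.
It also fails if it takes over 210 s, if anything falls off the work surface, if the arm or the gripper's body presses on something with over 40 N, if the wrist force passes 120 N, or if a joint passes its speed limit or range.

## Working session

There is one attempt and no reset: what is moved stays moved. The work goes in short steps, Python scripts to look and compute and a tool call to move; the robot and the scene stay as the last step left them, time stands still between calls to the robot, and variables do not carry over. Pictures are saved under pics/ and viewed, about 12 in all and at most 16, crops included, and the job is handed in when it is done.

Besides the shell and the picture viewer there is one more tool, called after "Call:" as name([rows], argument=value, ...), one row to a line, values as JSON. move_arm: Moves the arm, as the interface text tells. Its arguments: {"type":"object","properties":{"moves":{"type":"array","items":{"type":"object","properties":{"gripper":{"type":"number"},"xyz":{"type":"array","items":{"type":"number"}},"angular":{"type":"array","items":{"type":"number"}}}}}},"required":["moves"]}

```bash
ls; mkdir -p pics; cat > h.py <<'E'
import numpy as np, cv2
from bench import arm
from scipy.spatial.transform import Rotation as Ro
def grab(name,fn=None):
    c=arm.get_calibration(name); im,d=arm.get_image(name)
    if fn: cv2.imwrite('pics/'+fn,im)
    return im,d,c
def ray(c,uv):
    K=np.array(c['camera_matrix'],float);k=c['k1'];R=np.array(c['R']);t=np.array(c['t'])
    p=(np.atleast_2d(uv)-K[:2,2])/[K[0,0],K[1,1]]
    q=p.copy()
    for _ in range(20): q=p/(1+k*(q**2).sum(1,keepdims=True))
    return np.c_[q,np.ones(len(q))],R,t
def onz(c,uv,z):
    q,R,t=ray(c,uv); o=-R.T@t; d=q@R
    return o+d*((z-o[2])/d[:,2])[:,None]
def pts(c,d):
    v,u=np.mgrid[:480,:640]; q,R,t=ray(c,np.c_[u.ravel(),v.ravel()])
    P=(q*d.reshape(-1,1)-t)@R; P[d.ravel()<=0]=np.nan
    return P.reshape(480,640,3)
def proj(c,X):
    Xc=np.atleast_2d(X)@np.array(c['R']).T+c['t']; q=Xc[:,:2]/Xc[:,2:]
    q=q*(1+c['k1']*(q**2).sum(1,keepdims=True)); K=np.array(c['camera_matrix'])
    return q*[K[0,0],K[1,1]]+K[:2,2]
def togo(target,yaw=None):
    "shift in tool axes (cm) to reach target TCP; current tool yaw"
    s=arm.read_state(); R=Ro.from_quat(s['ee_rot']).as_matrix()
    return (R.T@(np.array(target)-s['position'])/10).round(2)
E
python3 - <<'E'
from h import *
s=arm.read_state();print(s)
print(Ro.from_quat(s['ee_rot']).as_matrix().round(3), arm.grasp_offset)
for n in('top','scene'):
    im,d,c=grab(n,n+'0.png');print(n,(-np.array(c['R']).T@c['t']).round(),np.array(c['R']).round(2).tolist(), (d>0).mean())
E
```

```text
pics
{'clock': 0.0, 'joints': array([-9.14408833e-01,  3.85550005e-01,  6.61539610e-03, -4.89404669e-04,
       -1.19399301e+00, -2.58608797e-01]), 'joint_vel': array([-1.66908472e-03, -1.73795687e-03, -3.96853212e-05, -1.07468198e-03,
       -1.08079708e-03, -1.06880220e-03]), 'joint_efforts': array([-1.20815159e-03, -3.92283833e+01,  1.88406193e+01,  4.18636009e+00,
       -4.63723336e-03, -9.04459867e-07]), 'position': array([ 241.89941505, -575.65344174,  230.22287828]), 'ee_rot': array([-1.97492077e-01,  9.80303878e-01,  1.05651433e-03, -2.66650510e-04]), 'contact_force': array([-0.25194877, -0.42167117,  0.02010067]), 'wrist_torque': array([-0.01826273,  0.01732501,  0.00381995]), 'gripper_width': 84.93319828941718}
[[-0.922 -0.387 -0.001]
 [-0.387  0.922  0.002]
 [ 0.     0.002 -1.   ]] 18.700000000000003
top [ 538.  -21. 1194.] [[-0.02, -1.0, -0.03], [-1.0, 0.03, -0.06], [0.06, 0.03, -1.0]] 0.9961393229166666
scene [1208.  382.  705.] [[-0.55, 0.84, 0.01], [0.52, 0.35, -0.77], [-0.65, -0.42, -0.63]] 0.995966796875
```

View pics/top0.png

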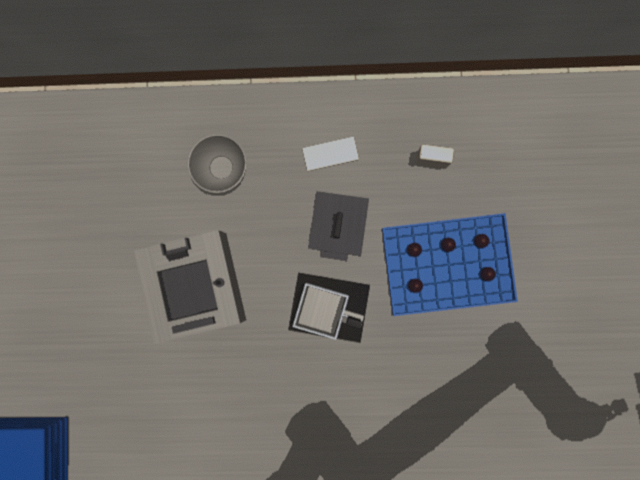

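View pics/scene0.png

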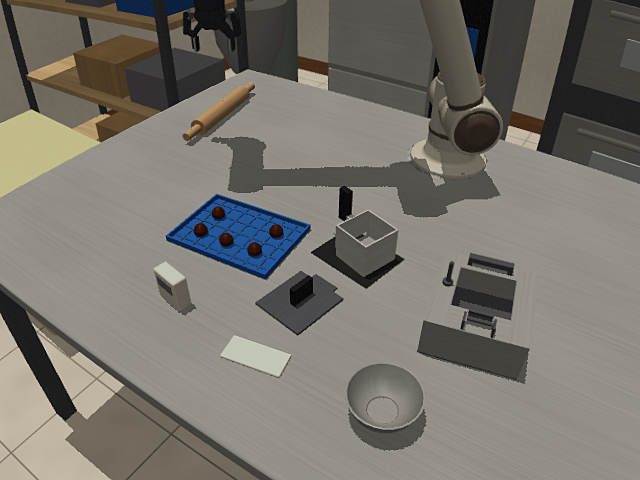

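Top view: five chestnuts on the tray (414,250),(447,244),(481,241),(487,274),(415,286); the cup is on the mat at (321,311) with its handle at (353,318). The box port is at (188,290), the post at (219,282) and the cover at (338,223). Measuring next.

```bash
cat > m.py <<'E'
from h import *
im,d,c=grab('top'); P=pts(c,d)
hsv=cv2.cvtColor(im,cv2.COLOR_BGR2HSV); b,g,r=[im[...,i].astype(int) for i in range(3)]
def blobs(m,amin=20):
    n,l,s,ce=cv2.connectedComponentsWithStats(m.astype(np.uint8)); return [(ce[i],s[i,4],l==i) for i in range(1,n) if s[i,4]>amin]
roi=np.zeros(d.shape,bool); roi[205:330,375:525]=1
for ce,a,_ in blobs(roi&(r>b+5)&(r>g+10)): print('nut',ce.round(1),a,onz(c,ce,18)[0].round(1))
X,Y,Z=P[...,0],P[...,1],P[...,2]
def rect(m,z,name):
    m=max(blobs(m),key=lambda q:q[1])[2]
    cn=cv2.findContours(m.astype(np.uint8),0,2)[0][0].reshape(-1,2).astype(float)
    w=onz(c,cn,z)[:,:2].astype(np.float32); q=cv2.minAreaRect(w); print(name,[np.round(x,1) for x in q]); return q
def box(u0,u1,v0,v1):
    m=np.zeros(d.shape,bool); m[v0:v1,u0:u1]=1; return m
rect(box(375,525,205,330)&(b>r+40),14,'tray')
rect(box(280,348,270,350)&(Z>65)&(Z<95),79,'cuprim')
rect(box(335,375,290,340)&(Z>110),134,'handletop')
rect(box(130,255,225,350)&(Z>68)&(Z<90),80,'boxtop')
hole=box(150,225,255,325)&(Z<60); rect(hole,80,'port')
rect(box(205,235,265,300)&(Z>105),129,'post')
rect(box(160,225,310,345)&(Z>92),98,'slotbar')
rect(box(150,200,230,265)&(Z>92),105,'catch')
rect(box(300,380,185,265)&(hsv[...,2]<90)&(Z<15),5,'coverplate')
rect(box(300,380,185,265)&(Z>30),45,'rib')
rect(box(275,380,265,350)&(hsv[...,2]<45),4,'mat')
cv2.imwrite('pics/topc.png',cv2.resize(im[170:360,120:530],None,fx=1.95,fy=1.95,interpolation=cv2.INTER_CUBIC))
E
python3 m.py
```

```text
nut [482.2 239.9] 96 [ 608.7 -312.9   18. ]
nut [449.1 243.7] 86 [ 602.9 -246.3   18. ]
nut [414.5 249.1] 107 [ 593.8 -176.4   18. ]
nut [488.9 273.1] 89 [ 541.7 -323.3   18. ]
nut [415.6 285.1] 105 [ 521.3 -176.2   18. ]
tray [array([ 561.8, -245.4]), array([180.1, 250.7]), np.float64(5.3)]
cuprim [array([475.5,  10.5]), array([95.4, 86.3]), np.float64(72.1)]
handletop [array([457.8, -46.8]), array([26.6, 15.2]), np.float64(72.1)]
boxtop [array([530.3, 272.1]), array([185.1, 173. ]), np.float64(12.2)]
port [array([522.6, 271.2]), array([99.7, 98.9]), np.float64(12.3)]
post [array([536.3, 204.3]), array([11.2,  5.5]), np.float64(88.6)]
slotbar [array([457.2, 257. ]), array([14., 81.]), np.float64(12.2)]
catch [array([600.8, 286. ]), array([34.2, 54.1]), np.float64(12.5)]
coverplate [array([645.4, -22. ]), array([110.4, 132.6]), np.float64(80.3)]
rib [array([645.3, -22.8]), array([12.1, 50.8]), np.float64(80.4)]
mat [array([4.808e+02, 1.000e-01]), array([146.1, 115.3]), np.float64(79.0)]
```

View pics/topc.png

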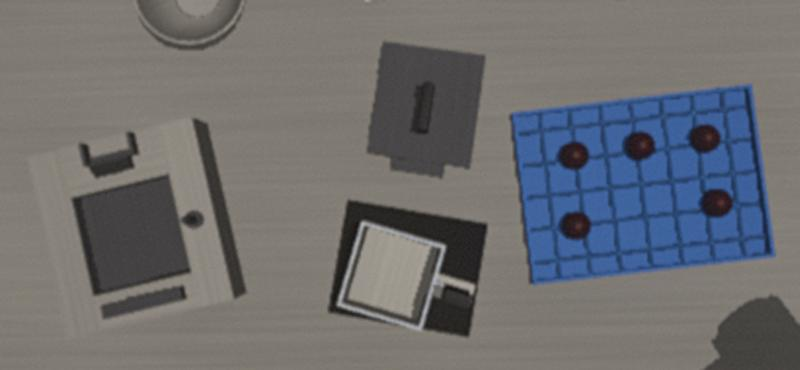

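```bash
cat > nuts.py <<'E'
from m import *
import sys
print('--')
m=box(380,520,212,318)&(Z>17)
for ce,a,k in blobs(m,15): print('depthnut',ce.round(1),a,P[k].mean(0).round(1), np.nanmax(Z[k]).round(1))
E
python3 nuts.py | sed -n '/--/,$p'; python3 -c "
from h import *
print(togo([609,-313,100]),togo([609,-313,6.5]))"
```

```text
--
depthnut [481.7 240.5] 165 [ 607.2 -309.9   25.3] 34.3
depthnut [448.3 244.4] 163 [ 601.1 -243.3   25.2] 34.6
depthnut [414.3 249.5] 159 [ 592.6 -174.9   25.6] 34.0
depthnut [488.  273.7] 165 [ 540.5 -319.5   25.5] 34.6
depthnut [415.4 285.5] 161 [ 520.6 -174.7   25.6] 35.2
[-44.02  10.01  13.07] [-44.02   9.99  22.42]
```

```bash
python3 -c "
from h import *
print(togo([607,-311,80]),togo([607,-311,7]))"
```

```text
[-43.91  10.26  15.08] [-43.91  10.25  22.38]
```

Call:
move_arm([
  {"gripper":0.3,"xyz":[-43.9,10.1,15],"angular":[0,0,0]},
  {"gripper":0.3,"xyz":[-43.9,10.1,15],"angular":[0,0,0]},
  {"gripper":0.3,"xyz":[-43.9,10.1,15],"angular":[0,0,0]},
  {"gripper":0.3,"xyz":[-43.9,10.1,15],"angular":[0,0,0]},
  {"gripper":0.3,"xyz":[-43.9,10.1,15],"angular":[0,0,0]},
  {"gripper":0.3,"xyz":[-43.9,10.1,15],"angular":[0,0,0]},
  {"gripper":0.3,"xyz":[-43.9,10.1,15],"angular":[0,0,0]},
  {"gripper":0.3,"xyz":[-43.9,10.1,15],"angular":[0,0,0]},
  {"gripper":0.3,"xyz":[-43.9,10.1,15],"angular":[0,0,0]},
  {"gripper":0.3,"xyz":[-43.9,10.1,15],"angular":[0,0,0]},
])

```text
clock: 1.45
position: [607.4, -313.1, 81.1]
ee_rot: [-0.198, 0.98, 0.0, -0.0]
contact_force: [-0.7, 0.6, -0.1]
gripper_width: 55.3
```

```bash
python3 -c "
from h import *
im,d,c=grab('wrist','w1.png')
b,g,r=[im[...,i].astype(int) for i in range(3)]
m=((r>b+5)&(r>g+10)).astype(np.uint8)
n,l,s,ce=cv2.connectedComponentsWithStats(m)
for i in range(1,n):
  if s[i,4]>150: print(ce[i].round(),s[i],onz(c,ce[i],18)[0].round(1))
print(proj(c,[[607,-311,18]]),togo([607,-312,7]))
P=pts(c,d);k=(P[...,2]>14)&(P[...,2]<35)&(abs(P[...,0]-607)<25)&(abs(P[...,1]+311)<25);print(P[k].mean(0),k.sum(),P[k].min(0),P[k].max(0))"
```

```text
[355. 143.] [ 330  118   51   51 2035] [ 541.5 -321.6   18. ]
[586. 209.] [ 559  186   56   47 2102] [ 521.6 -177.9   18. ]
[325. 253.] [ 302  229   46   48 1705] [ 607.5 -312.2   18. ]
[428. 280.] [ 403  261   47   44 1321] [ 599.  -245.6   18. ]
[525. 310.] [ 500  288   50   45 1706] [ 593.3 -178.1   18. ]
[[326.7991871  252.58203655]] [-0.05  0.15  7.46]
[ 605.81956381 -312.70650096   24.41699002] 1790 [ 593.50221932 -326.4251292    14.01831604] [ 622.33960117 -296.80019109   31.56332248]
```

View pics/w1.png

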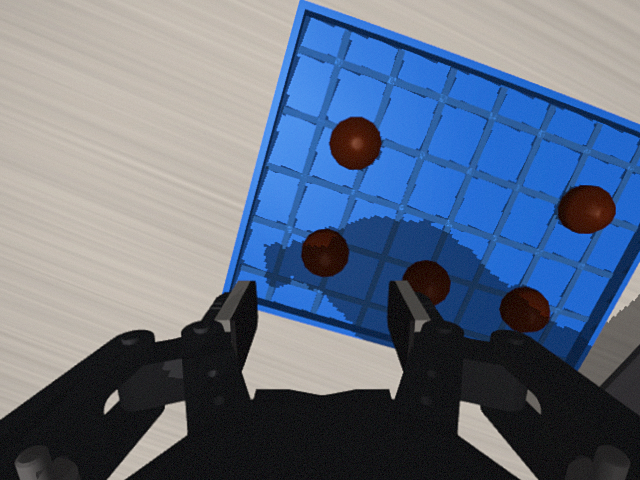

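The wrist view shows the target nut at (325,253), centred between the jaws, and agrees with the top camera. Grasping.

Call:
move_arm([
  {"gripper":0.3,"xyz":[0,0.1,4],"angular":[0,0,0]},
  {"gripper":0.3,"xyz":[0,0.1,7.4],"angular":[0,0,0]},
  {"gripper":0.3,"xyz":[0,0.1,7.4],"angular":[0,0,0]},
  {"gripper":-1,"xyz":[0,0.1,7.4],"angular":[0,0,0]},
  {"gripper":-1,"xyz":[0,0.1,7.4],"angular":[0,0,0]},
  {"gripper":-1,"xyz":[0,0.1,7.4],"angular":[0,0,0]},
  {"gripper":-1,"xyz":[0,0.1,7.4],"angular":[0,0,0]},
])

```text
clock: 2.38
position: [608.8, -312.9, 10.1]
ee_rot: [-0.198, 0.98, -0.001, 0.002]
contact_force: [-0.7, -0.8, 6.2]
gripper_width: 26.4
```

```bash
python3 -c "
from h import *
print(arm.read_state()['gripper_width'],arm.read_state()['contact_force'],togo([600,-250,170]),togo([486,6,125]),togo([486,6,90]))"
```

```text
26.401931867400673 [-0.73784442 -0.82486709  6.2163931 ] [ -1.68   6.08 -16.01] [ -1.1   34.12 -11.61] [-1.09 34.13 -8.11]
```

Call:
move_arm([
  {"gripper":-1,"xyz":[0,0,-6],"angular":[0,0,0]},
  {"gripper":-1,"xyz":[0,4,-12],"angular":[0,0,0]},
  {"gripper":-1,"xyz":[-1.1,34.1,-12],"angular":[0,0,0]},
  {"gripper":-1,"xyz":[-1.1,34.1,-12],"angular":[0,0,0]},
  {"gripper":-1,"xyz":[-1.1,34.1,-12],"angular":[0,0,0]},
  {"gripper":-1,"xyz":[-1.1,34.1,-12],"angular":[0,0,0]},
  {"gripper":-1,"xyz":[-1.1,34.1,-12],"angular":[0,0,0]},
  {"gripper":-1,"xyz":[-1.1,34.1,-12],"angular":[0,0,0]},
  {"gripper":-1,"xyz":[-1.1,34.1,-12],"angular":[0,0,0]},
])

```text
clock: 3.5
position: [485.6, 6.9, 127.8]
ee_rot: [-0.198, 0.98, 0.0, 0.001]
contact_force: [-0.5, -0.2, -0.4]
gripper_width: 26.5
```

```bash
python3 -c "
from h import *
im,d,c=grab('wrist','w2.png')
print(togo([478,15,82]))"
```

```text
[0.38 1.1  4.56]
```

View pics/w2.png

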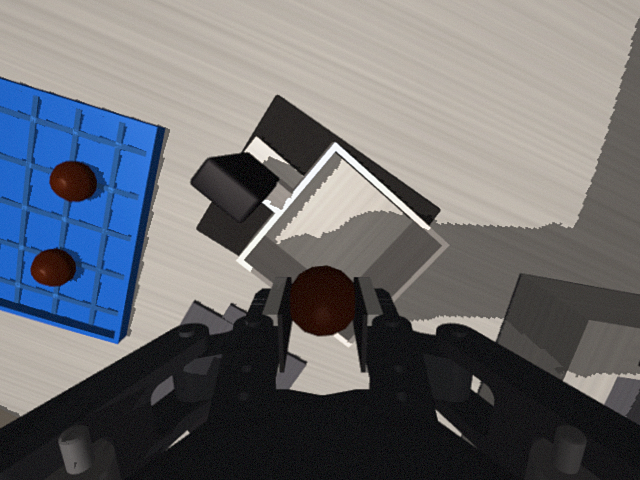

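The nut is held between the fingertips at (322,300) over the cup. Lowering and releasing.

Call:
move_arm([
  {"gripper":-1,"xyz":[0.4,1.1,4.4],"angular":[0,0,0]},
  {"gripper":-1,"xyz":[0.4,1.1,4.4],"angular":[0,0,0]},
  {"gripper":0,"xyz":[0.4,1.1,4.4],"angular":[0,0,0]},
  {"gripper":0,"xyz":[0.4,1.1,4.4],"angular":[0,0,0]},
  {"gripper":0,"xyz":[0.4,1.1,4.4],"angular":[0,0,0]},
  {"gripper":0,"xyz":[0.4,1.1,-2],"angular":[0,0,0]},
  {"gripper":0.3,"xyz":[-0.9,-10,-2],"angular":[0,0,0]},
  {"gripper":0.3,"xyz":[-0.9,-20,0],"angular":[0,0,0]},
  {"gripper":0.3,"xyz":[-0.9,-27.7,4.8],"angular":[0,0,0]},
  {"gripper":0.3,"xyz":[-0.9,-27.7,4.8],"angular":[0,0,0]},
])

```text
clock: 4.8
position: [583.3, -204.8, 96.5]
ee_rot: [-0.198, 0.98, -0.0, 0.001]
contact_force: [1.0, 0.5, 0.3]
gripper_width: 55.4
```

```bash
cat > n.py <<'E'
import sys
from nuts import *
t=list(map(float,sys.argv[1:]))
print('togo',togo(t+[80]),togo(t+[8]))
E
python3 n.py 601 -245| grep -v '^nut'|sed -n '/--/,$p'; python3 - <<'E'
from h import *
im,d,c=grab('top');cv2.imwrite('pics/t1.png',cv2.resize(im[260:360,270:390],None,fx=5,fy=5))
E
```

```text
--
depthnut [443.3 243.7] 7999 [ 579.8 -159.3  432.6] 511.9
depthnut [415.5 285.5] 161 [ 520.6 -174.9   25.4] 36.1
togo [-0.24 -3.88  1.23] [-0.26 -3.87  8.43]
```

View pics/t1.png

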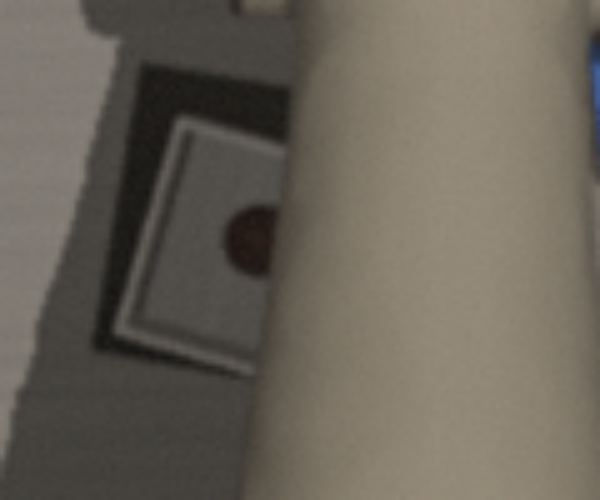

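The first nut lies in the cup (crop (255,240)). On to the second.

Call:
move_arm([
  {"gripper":0.3,"xyz":[-0.2,-3.9,1.2],"angular":[0,0,0]},
  {"gripper":0.3,"xyz":[-0.2,-3.9,1.2],"angular":[0,0,0]},
  {"gripper":0.3,"xyz":[-0.2,-3.9,1.2],"angular":[0,0,0]},
])

```text
clock: 5.28
position: [598.9, -237.6, 84.5]
ee_rot: [-0.198, 0.98, 0.0, 0.0]
contact_force: [-0.1, -0.3, -0.4]
gripper_width: 55.7
```

```bash
cat > w.py <<'E'
import sys
from h import *
x,y=map(float,sys.argv[1:3])
im,d,c=grab('wrist')
b,g,r=[im[...,i].astype(int) for i in range(3)]
n,l,s,ce=cv2.connectedComponentsWithStats(((r>b+5)&(r>g+10)).astype(np.uint8))
for i in range(1,n):
  if s[i,4]>400: print(ce[i].round(),s[i,4],onz(c,ce[i],18)[0].round(1))
st=arm.read_state();print(st['position'].round(1),st['joint_vel'].round(2),togo([x,y,80]),togo([x,y,8]))
E
python3 w.py 601 -245
```

```text
[226. 104.] 2206 [ 541.3 -320.7   18. ]
[470. 172.] 1993 [ 521.6 -177.2   18. ]
[311. 249.] 1666 [ 601.5 -245.    18. ]
[417. 274.] 1290 [ 590.3 -177.3   18. ]
[ 599.  -237.3   84.8] [ 0.01 -0.01 -0.    0.    0.   -0.  ] [ 0.11 -0.79  0.48] [ 0.12 -0.79  7.68]
```

Call:
move_arm([
  {"gripper":0.3,"xyz":[0.1,-0.8,4],"angular":[0,0,0]},
  {"gripper":0.3,"xyz":[0.1,-0.8,7.6],"angular":[0,0,0]},
  {"gripper":0.3,"xyz":[0.1,-0.8,7.6],"angular":[0,0,0]},
  {"gripper":-1,"xyz":[0.1,-0.8,7.6],"angular":[0,0,0]},
  {"gripper":-1,"xyz":[0.1,-0.8,7.6],"angular":[0,0,0]},
  {"gripper":-1,"xyz":[0.1,-0.8,7.6],"angular":[0,0,0]},
  {"gripper":-1,"xyz":[0.1,-0.8,7.6],"angular":[0,0,0]},
  {"gripper":-1,"xyz":[0.1,-0.8,2],"angular":[0,0,0]},
  {"gripper":-1,"xyz":[0.1,-0.8,-4.2],"angular":[0,0,0]},
  {"gripper":-1,"xyz":[0.1,-0.8,-4.2],"angular":[0,0,0]},
])

```text
clock: 6.58
position: [605.1, -246.8, 133.8]
ee_rot: [-0.198, 0.98, -0.003, 0.007]
contact_force: [-0.0, 0.0, -1.0]
gripper_width: 26.2
```

```bash
python3 -c "
from h import *
print(arm.read_state()['joint_vel'].round(2),togo([478,15,130]),togo([478,15,83]))"
```

```text
[ 0.    0.06 -0.1  -0.05  0.02 -0.  ] [ 1.55 29.07  0.11] [ 1.61 29.11  4.81]
```

Call:
move_arm([
  {"gripper":-1,"xyz":[0.5,28.1,0],"angular":[0,0,0]},
  {"gripper":-1,"xyz":[0.5,28.1,0],"angular":[0,0,0]},
  {"gripper":-1,"xyz":[0.5,28.1,0],"angular":[0,0,0]},
  {"gripper":-1,"xyz":[0.5,28.1,0],"angular":[0,0,0]},
  {"gripper":-1,"xyz":[0.5,28.1,2],"angular":[0,0,0]},
  {"gripper":-1,"xyz":[0.5,28.1,4.6],"angular":[0,0,0]},
  {"gripper":-1,"xyz":[0.5,28.1,4.6],"angular":[0,0,0]},
  {"gripper":-1,"xyz":[0.5,28.1,4.6],"angular":[0,0,0]},
  {"gripper":0,"xyz":[0.5,28.1,4.6],"angular":[0,0,0]},
  {"gripper":0,"xyz":[0.5,28.1,4.6],"angular":[0,0,0]},
])

```text
clock: 7.82
position: [488.3, 11.1, 80.8]
ee_rot: [-0.197, 0.98, 0.0, 0.001]
contact_force: [0.1, -0.8, -0.7]
gripper_width: 42.7
```

```bash
python3 -c "
from h import *
print(togo([478,15,140]),togo([593,-177,140]),togo([593,-177,80]))"
```

```text
[ 0.79  0.76 -5.92] [ -2.39 -21.4   -5.92] [ -2.38 -21.4    0.08]
```

Call:
move_arm([
  {"gripper":0,"xyz":[0,0,-6],"angular":[0,0,0]},
  {"gripper":0,"xyz":[-0.5,-4,-6],"angular":[0,0,0]},
  {"gripper":0.3,"xyz":[-2.4,-21.4,-4],"angular":[0,0,0]},
  {"gripper":0.3,"xyz":[-2.4,-21.4,-4],"angular":[0,0,0]},
  {"gripper":0.3,"xyz":[-2.4,-21.4,0],"angular":[0,0,0]},
  {"gripper":0.3,"xyz":[-2.4,-21.4,0],"angular":[0,0,0]},
  {"gripper":0.3,"xyz":[-2.4,-21.4,0],"angular":[0,0,0]},
  {"gripper":0.3,"xyz":[-2.4,-21.4,0],"angular":[0,0,0]},
])

```text
clock: 8.82
position: [593.3, -175.9, 81.8]
ee_rot: [-0.198, 0.98, -0.0, 0.001]
contact_force: [0.4, -0.7, -0.4]
gripper_width: 55.5
```

```bash
python3 w.py 592 -177
```

```text
[117.  68.] 2572 [ 541.3 -319.8   18. ]
[373. 139.] 2058 [ 521.5 -176.2   18. ]
[323. 250.] 1709 [ 592.9 -176.5   18. ]
[ 593.4 -175.7   82. ] [ 0. -0. -0. -0.  0.  0.] [ 0.18 -0.07  0.2 ] [ 0.2  -0.06  7.4 ]
```

Centred already. Grasp and lift.

Call:
move_arm([
  {"gripper":0.3,"xyz":[0.1,-0.1,4],"angular":[0,0,0]},
  {"gripper":0.3,"xyz":[0.1,-0.1,7.4],"angular":[0,0,0]},
  {"gripper":0.3,"xyz":[0.1,-0.1,7.4],"angular":[0,0,0]},
  {"gripper":-1,"xyz":[0.1,-0.1,7.4],"angular":[0,0,0]},
  {"gripper":-1,"xyz":[0.1,-0.1,7.4],"angular":[0,0,0]},
  {"gripper":-1,"xyz":[0.1,-0.1,7.4],"angular":[0,0,0]},
  {"gripper":-1,"xyz":[0.1,-0.1,7.4],"angular":[0,0,0]},
  {"gripper":-1,"xyz":[0.1,-0.1,2],"angular":[0,0,0]},
  {"gripper":-1,"xyz":[0.1,-0.1,-4.5],"angular":[0,0,0]},
  {"gripper":-1,"xyz":[0.1,-0.1,-4.5],"angular":[0,0,0]},
])

```text
clock: 10.12
position: [596.2, -178.5, 132.5]
ee_rot: [-0.198, 0.98, -0.002, 0.007]
contact_force: [0.5, 0.0, -0.7]
gripper_width: 26.8
```

```bash
python3 -c "
from h import *
print(arm.read_state()['joint_vel'].round(2),togo([465,20,130]),togo([465,20,83]))"
```

```text
[ 0.    0.04 -0.07 -0.04 -0.02  0.  ] [ 4.39 23.39  0.03] [ 4.44 23.42  4.73]
```

Call:
move_arm([
  {"gripper":-1,"xyz":[4.4,23.4,0],"angular":[0,0,0]},
  {"gripper":-1,"xyz":[4.4,23.4,0],"angular":[0,0,0]},
  {"gripper":-1,"xyz":[4.4,23.4,0],"angular":[0,0,0]},
  {"gripper":-1,"xyz":[4.4,23.4,0],"angular":[0,0,0]},
  {"gripper":-1,"xyz":[4.4,23.4,4.5],"angular":[0,0,0]},
  {"gripper":-1,"xyz":[4.4,23.4,4.5],"angular":[0,0,0]},
  {"gripper":-1,"xyz":[4.4,23.4,4.5],"angular":[0,0,0]},
  {"gripper":0,"xyz":[4.4,23.4,4.5],"angular":[0,0,0]},
  {"gripper":0,"xyz":[4.4,23.4,4.5],"angular":[0,0,0]},
])

```text
clock: 11.25
position: [461.8, 20.4, 81.0]
ee_rot: [-0.197, 0.98, 0.0, 0.001]
contact_force: [0.0, 0.7, 0.4]
gripper_width: 42.8
```

```bash
python3 -c "
from h import *
print(togo([521,-177,140]),togo([521,-177,80]))"
```

```text
[  2.16 -20.5   -5.91] [  2.17 -20.5    0.09]
```

Call:
move_arm([
  {"gripper":0,"xyz":[0,0,-6],"angular":[0,0,0]},
  {"gripper":0,"xyz":[-0.5,0,-8],"angular":[0,0,0]},
  {"gripper":0.3,"xyz":[2.2,-20.5,-8],"angular":[0,0,0]},
  {"gripper":0.3,"xyz":[2.2,-20.5,-8],"angular":[0,0,0]},
  {"gripper":0.3,"xyz":[2.2,-20.5,-6],"angular":[0,0,0]},
  {"gripper":0.3,"xyz":[2.2,-20.5,0],"angular":[0,0,0]},
  {"gripper":0.3,"xyz":[2.2,-20.5,0],"angular":[0,0,0]},
  {"gripper":0.3,"xyz":[2.2,-20.5,0],"angular":[0,0,0]},
])

```text
clock: 12.25
position: [520.6, -176.9, 80.9]
ee_rot: [-0.198, 0.98, -0.0, 0.0]
contact_force: [0.8, 0.5, -0.1]
gripper_width: 55.6
```

```bash
python3 w.py 521 -177
```

```text
[ 87. 191.] 2119 [ 540.4 -319.9   18. ]
[325. 252.] 1719 [ 520.5 -176.3   18. ]
[ 521.4 -176.5   81.9] [ 0.01 -0.02  0.01 -0.    0.    0.  ] [ 0.05 -0.03  0.19] [ 0.07 -0.02  7.39]
```

Call:
move_arm([
  {"gripper":0.3,"xyz":[0.1,0,4],"angular":[0,0,0]},
  {"gripper":0.3,"xyz":[0.1,0,7.4],"angular":[0,0,0]},
  {"gripper":0.3,"xyz":[0.1,0,7.4],"angular":[0,0,0]},
  {"gripper":-1,"xyz":[0.1,0,7.4],"angular":[0,0,0]},
  {"gripper":-1,"xyz":[0.1,0,7.4],"angular":[0,0,0]},
  {"gripper":-1,"xyz":[0.1,0,7.4],"angular":[0,0,0]},
  {"gripper":-1,"xyz":[0.1,0,7.4],"angular":[0,0,0]},
  {"gripper":-1,"xyz":[0.1,0,2],"angular":[0,0,0]},
  {"gripper":-1,"xyz":[0.1,0,-4],"angular":[0,0,0]},
  {"gripper":-1,"xyz":[0.1,0,-8.5],"angular":[0,0,0]},
])

```text
clock: 13.55
position: [520.2, -177.3, 169.9]
ee_rot: [-0.198, 0.98, -0.001, 0.003]
contact_force: [0.7, -0.8, -0.4]
gripper_width: 26.4
```

```bash
python3 -c "
from h import *
print(arm.read_state()['joint_vel'].round(2),togo([485,25,160]),togo([485,25,83]))"
```

```text
[ 0.   -0.38  0.43 -0.01 -0.84 -0.  ] [-4.59 20.01  0.95] [-4.55 20.04  8.65]
```

Call:
move_arm([
  {"gripper":-1,"xyz":[-4.5,20,0],"angular":[0,0,0]},
  {"gripper":-1,"xyz":[-4.5,20,0],"angular":[0,0,0]},
  {"gripper":-1,"xyz":[-4.5,20,0],"angular":[0,0,0]},
  {"gripper":-1,"xyz":[-4.5,20,0],"angular":[0,0,0]},
  {"gripper":-1,"xyz":[-4.5,20,4.5],"angular":[0,0,0]},
  {"gripper":-1,"xyz":[-4.5,20,8.5],"angular":[0,0,0]},
  {"gripper":-1,"xyz":[-4.5,20,8.5],"angular":[0,0,0]},
  {"gripper":-1,"xyz":[-4.5,20,8.5],"angular":[0,0,0]},
  {"gripper":0,"xyz":[-4.5,20,8.5],"angular":[0,0,0]},
  {"gripper":0,"xyz":[-4.5,20,8.5],"angular":[0,0,0]},
])

```text
clock: 14.8
position: [484.1, 24.8, 81.5]
ee_rot: [-0.198, 0.98, 0.0, 0.001]
contact_force: [-0.6, -0.0, -0.2]
gripper_width: 42.2
```

```bash
python3 -c "
from h import *
print(togo([541,-320,150]),togo([541,-320,80]))"
```

```text
[  8.08 -33.99  -6.87] [  8.1  -33.99   0.13]
```

Call:
move_arm([
  {"gripper":0,"xyz":[0,0,-6],"angular":[0,0,0]},
  {"gripper":0,"xyz":[0,-0.5,-8],"angular":[0,0,0]},
  {"gripper":0.3,"xyz":[8.1,-34,-8],"angular":[0,0,0]},
  {"gripper":0.3,"xyz":[8.1,-34,-8],"angular":[0,0,0]},
  {"gripper":0.3,"xyz":[8.1,-34,-8],"angular":[0,0,0]},
  {"gripper":0.3,"xyz":[8.1,-34,-6],"angular":[0,0,0]},
  {"gripper":0.3,"xyz":[8.1,-34,-3],"angular":[0,0,0]},
  {"gripper":0.3,"xyz":[8.1,-34,0],"angular":[0,0,0]},
  {"gripper":0.3,"xyz":[8.1,-34,0],"angular":[0,0,0]},
  {"gripper":0.3,"xyz":[8.1,-34,0],"angular":[0,0,0]},
])

```text
clock: 16.05
position: [540.7, -320.4, 81.0]
ee_rot: [-0.198, 0.98, -0.0, 0.0]
contact_force: [-0.1, 0.9, 1.4]
gripper_width: 55.6
```

```bash
python3 w.py 541 -320
```

```text
[322. 250.] 1718 [ 540.4 -321.9   18. ]
[ 541.3 -320.    82. ] [ 0.01 -0.02  0.   -0.    0.    0.  ] [0.03 0.01 0.2 ] [0.05 0.03 7.4 ]
```

Call:
move_arm([
  {"gripper":0.3,"xyz":[0,-0.1,4],"angular":[0,0,0]},
  {"gripper":0.3,"xyz":[0,-0.1,7.4],"angular":[0,0,0]},
  {"gripper":0.3,"xyz":[0,-0.1,7.4],"angular":[0,0,0]},
  {"gripper":-1,"xyz":[0,-0.1,7.4],"angular":[0,0,0]},
  {"gripper":-1,"xyz":[0,-0.1,7.4],"angular":[0,0,0]},
  {"gripper":-1,"xyz":[0,-0.1,7.4],"angular":[0,0,0]},
  {"gripper":-1,"xyz":[0,-0.1,7.4],"angular":[0,0,0]},
  {"gripper":-1,"xyz":[0,-0.1,2],"angular":[0,0,0]},
  {"gripper":-1,"xyz":[0,-0.1,-4],"angular":[0,0,0]},
  {"gripper":-1,"xyz":[0,-0.1,-8.5],"angular":[0,0,0]},
])

```text
clock: 17.35
position: [541.5, -321.5, 169.6]
ee_rot: [-0.198, 0.98, -0.001, 0.002]
contact_force: [0.8, -0.3, -0.5]
gripper_width: 26.1
```

```bash
python3 - <<'E'
from h import *
im,d,c=grab('top');cv2.imwrite('pics/t2.png',cv2.resize(im[270:350,270:380],None,fx=5,fy=5)); P=pts(c,d)
print(arm.read_state()['joint_vel'].round(2),togo([478,15,160]),togo([478,15,83]))
E
```

```text
[ 0.    0.02 -0.01  0.01  0.15 -0.  ] [-7.02 33.76  1.29] [-6.93 33.85  8.99]
```

View pics/t2.png

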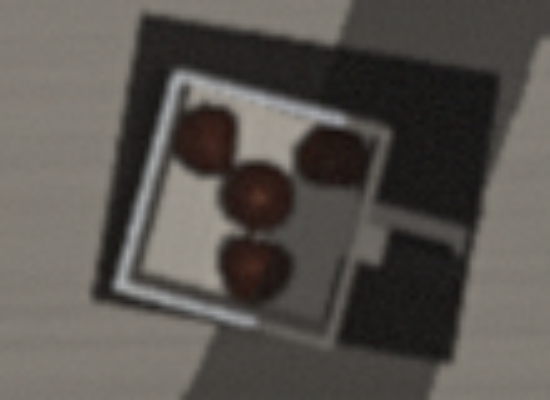

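Four nuts are in the cup; there is room at the left (crop (160,240)), so the last goes there.

```bash
python3 -c "
from h import *
print(togo([468,32,160]),togo([468,32,83]))"
```

```text
[-6.76 35.71  1.27] [-6.67 35.81  8.96]
```

Call:
move_arm([
  {"gripper":-1,"xyz":[-6.7,35.8,0],"angular":[0,0,0]},
  {"gripper":-1,"xyz":[-6.7,35.8,0],"angular":[0,0,0]},
  {"gripper":-1,"xyz":[-6.7,35.8,0],"angular":[0,0,0]},
  {"gripper":-1,"xyz":[-6.7,35.8,0],"angular":[0,0,0]},
  {"gripper":-1,"xyz":[-6.7,35.8,0],"angular":[0,0,0]},
  {"gripper":-1,"xyz":[-6.7,35.8,0],"angular":[0,0,0]},
  {"gripper":-1,"xyz":[-6.7,35.8,5],"angular":[0,0,0]},
  {"gripper":-1,"xyz":[-6.7,35.8,8.5],"angular":[0,0,0]},
  {"gripper":-1,"xyz":[-6.7,35.8,8.5],"angular":[0,0,0]},
  {"gripper":-1,"xyz":[-6.7,35.8,8.5],"angular":[0,0,0]},
])

```text
clock: 18.65
position: [465.0, 35.1, 81.7]
ee_rot: [-0.198, 0.98, 0.0, 0.001]
contact_force: [-0.8, -0.3, -0.1]
gripper_width: 26.6
```

Call:
move_arm([
  {"gripper":0,"xyz":[0,0,0],"angular":[0,0,0]},
  {"gripper":0,"xyz":[0,0,0],"angular":[0,0,0]},
  {"gripper":0,"xyz":[0,0,-5],"angular":[0,0,0]},
  {"gripper":0,"xyz":[0,0,-10],"angular":[0,0,0]},
  {"gripper":0.3,"xyz":[0,-12,-13],"angular":[0,0,-0.3]},
  {"gripper":0.3,"xyz":[0,-25,-13],"angular":[0,0,-0.6]},
  {"gripper":0.3,"xyz":[0,-25,-13],"angular":[0,0,-0.86]},
  {"gripper":0.3,"xyz":[0,-25,-13],"angular":[0,0,-0.86]},
  {"gripper":0.3,"xyz":[0,-25,-13],"angular":[0,0,-0.86]},
])

```text
clock: 19.77
position: [561.3, -198.3, 210.7]
ee_rot: [-0.586, 0.81, -0.0, 0.0]
contact_force: [-0.0, 0.2, 0.2]
gripper_width: 55.9
```

```bash
python3 nuts.py; python3 - <<'E'
from h import *
im,d,c=grab('top');cv2.imwrite('pics/t3.png',cv2.resize(im[180:350,240:540],None,fx=2.6,fy=2.6))
s=arm.read_state();R=Ro.from_quat(s['ee_rot']).as_matrix();print(s['position'],s['joint_vel'].round(2),np.degrees(np.arctan2(R[1,1],R[0,1])))
E
```

```text
nut [498.5 253.1] 3134 [ 581.3 -344.2   18. ]
nut [397.8 236.8] 109 [ 619.6 -143.8   18. ]
nut [383.3 236.2] 194 [ 621.5 -114.4   18. ]
nut [434.2 237.9] 592 [ 615.3 -216.9   18. ]
nut [397.4 258.7] 121 [ 575.2 -141.4   18. ]
nut [383.8 261.8] 141 [ 569.6 -113.8   18. ]
nut [432.3 263.6] 467 [ 563.6 -211.1   18. ]
tray [array([ 499.5, -251.3]), array([ 55.2, 250.5]), np.float64(5.0)]
cuprim [array([481.8,  36.9]), array([41.7, 86.4]), np.float64(74.6)]
handletop [array([472.4, -48.8]), array([70.8, 88.6]), np.float64(88.5)]
boxtop [array([530.2, 272.1]), array([185.1, 172.8]), np.float64(12.2)]
port [array([522.6, 271.2]), array([99.7, 98.9]), np.float64(12.3)]
post [array([536.3, 204.3]), array([11.2,  5.5]), np.float64(88.6)]
slotbar [array([457.4, 256.6]), array([14. , 81.8]), np.float64(12.2)]
catch [array([600.9, 286.3]), array([33.8, 53.7]), np.float64(12.5)]
coverplate [array([691. , -29.9]), array([110.5,  43.4]), np.float64(82.7)]
rib [array([618.5, -25.5]), array([156.9, 103.4]), np.float64(88.6)]
mat [array([493.9,  66.4]), array([ 30.8, 124.1]), np.float64(87.5)]
--
depthnut [448.9 255.5] 10492 [ 560.3 -144.6  541.8] 574.5
[ 561.42718592 -198.58299116  210.29958181] [ 0.05 -0.03 -0.05 -0.02 -0.   -0.13] 161.37211767043584
```

View pics/t3.png

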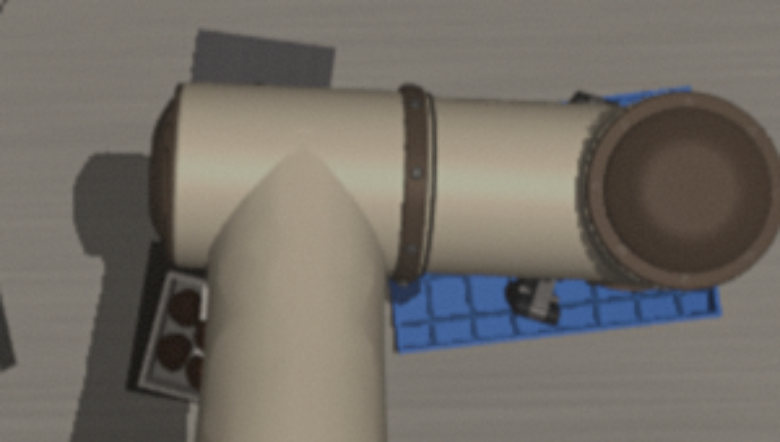

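```bash
python3 -c "
from h import *
print(togo([470,-60,210]))"
```

```text
[-1.021e+01  1.309e+01  1.000e-02]
```

Call:
move_arm([
  {"gripper":0.3,"xyz":[-10.2,13.1,0],"angular":[0,0,0]},
  {"gripper":0.3,"xyz":[-10.2,13.1,0],"angular":[0,0,0]},
  {"gripper":0.3,"xyz":[-10.2,13.1,0],"angular":[0,0,0]},
  {"gripper":0.3,"xyz":[-10.2,13.1,0],"angular":[0,0,0]},
  {"gripper":0.3,"xyz":[-10.2,13.1,0],"angular":[0,0,0]},
])

```text
clock: 20.5
position: [468.9, -57.0, 210.7]
ee_rot: [-0.584, 0.811, -0.0, 0.001]
contact_force: [0.5, 0.8, -0.2]
gripper_width: 55.4
```

```bash
python3 - <<'E'
from h import *
im,d,c=grab('wrist','w3.png');P=pts(c,d);Z=P[...,2]
v=np.indices(d.shape)[0]
m=((Z>120)&(Z<145)&(np.hypot(P[...,0]-458,P[...,1]+47)<40)).astype(np.uint8)
cn=max(cv2.findContours(m,0,2)[0],key=cv2.contourArea).reshape(-1,2).astype(float)
print(cn.min(0),cn.max(0)); w=onz(c,cn,134)[:,:2].astype(np.float32);print(cv2.minAreaRect(w))
s=arm.read_state();R=Ro.from_quat(s['ee_rot']).as_matrix();print(s['position'],np.degrees(np.arctan2(R[1,1],R[0,1])),togo([458,-47,150]))
E
```

```text
[333. 231.] [355. 273.]
((457.5576477050781, -49.21004104614258), (28.791160583496094, 14.01468563079834), 74.40193176269531)
[469.06210977 -57.36902765 210.47091542] 161.47490233135073 [-0.63  1.38  6.05]
```

View pics/w3.png

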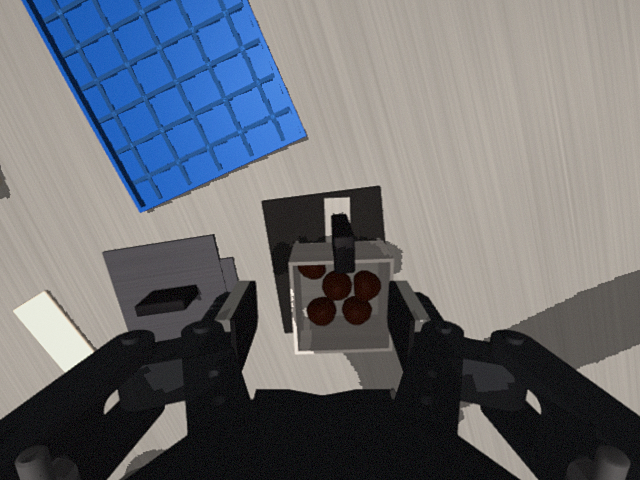

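All five nuts are in the cup, the tray is empty, and the handle top is at (343,235). Grasping the handle.

Call:
move_arm([
  {"gripper":0.3,"xyz":[-0.6,1.4,3],"angular":[0,0,-0.02]},
  {"gripper":0.3,"xyz":[-0.6,1.4,6],"angular":[0,0,-0.02]},
  {"gripper":0.3,"xyz":[-0.6,1.4,6],"angular":[0,0,-0.02]},
  {"gripper":0.3,"xyz":[-0.6,1.4,6],"angular":[0,0,-0.02]},
])

```text
clock: 21.05
position: [458.6, -47.6, 151.0]
ee_rot: [-0.592, 0.806, -0.001, 0.001]
contact_force: [0.3, 1.9, 0.3]
gripper_width: 55.6
```

```bash
python3 -c "
from h import *
print(togo([458,-47.5,93]))"
```

```text
[0.01 0.07 5.8 ]
```

Call:
move_arm([
  {"gripper":0.3,"xyz":[0,0.1,3],"angular":[0,0,0]},
  {"gripper":0.3,"xyz":[0,0.1,5.8],"angular":[0,0,0]},
  {"gripper":0.3,"xyz":[0,0.1,5.8],"angular":[0,0,0]},
  {"gripper":0.3,"xyz":[0,0.1,5.8],"angular":[0,0,0]},
  {"gripper":-1,"xyz":[0,0.1,5.8],"angular":[0,0,0]},
  {"gripper":-1,"xyz":[0,0.1,5.8],"angular":[0,0,0]},
  {"gripper":-1,"xyz":[0,0.1,5.8],"angular":[0,0,0]},
  {"gripper":-1,"xyz":[0,0.1,5.8],"angular":[0,0,0]},
  {"gripper":-1,"xyz":[0,0.1,5.8],"angular":[0,0,0]},
])

```text
clock: 22.18
position: [456.8, -46.8, 92.9]
ee_rot: [-0.593, 0.805, -0.0, 0.0]
contact_force: [-1.5, 0.8, 6.8]
gripper_width: 13.5
```

```bash
python3 - <<'E'
from h import *
s=arm.read_state();R=Ro.from_quat(s['ee_rot']).as_matrix();print(s['position'],s['contact_force'],np.degrees(np.arctan2(R[1,1],R[0,1])),R.round(3))
E
```

```text
[456.82815889 -46.80524646  92.8885257 ] [-1.46719392  0.81604339  6.81428837] 162.68291038374923 [[-0.298 -0.955  0.001]
 [-0.955  0.298  0.   ]
 [-0.    -0.001 -1.   ]]
```

Call:
move_arm([
  {"gripper":-1,"xyz":[0,0,-1],"angular":[0,0,0]},
  {"gripper":-1,"xyz":[0,0,-3],"angular":[0,0,0]},
  {"gripper":-1,"xyz":[0,0,-6],"angular":[0,0,0]},
  {"gripper":-1,"xyz":[0,0,-9],"angular":[0,0,0]},
  {"gripper":-1,"xyz":[0,0,-12],"angular":[0,0,0]},
  {"gripper":-1,"xyz":[0,0,-14.5],"angular":[0,0,0]},
  {"gripper":-1,"xyz":[0,0,-16],"angular":[0,0,0]},
  {"gripper":-1,"xyz":[0,0,-16],"angular":[0,0,0]},
])

```text
clock: 23.18
position: [456.4, -46.8, 252.8]
ee_rot: [-0.592, 0.806, -0.0, 0.001]
contact_force: [0.3, 0.6, -2.6]
gripper_width: 13.0
```

```bash
python3 - <<'E'
from h import *
s=arm.read_state();R=Ro.from_quat(s['ee_rot']).as_matrix();print(s['position'],s['contact_force'],s['wrist_torque'],np.degrees(np.arctan2(R[1,1],R[0,1])))
print(togo([536.4,207.7,245]))
E
```

```text
[456.43267533 -46.83496919 252.80923104] [ 0.29645289  0.62176371 -2.60505321] [-0.14407965  0.01281037  0.00216786] 162.6444893117815
[-26.68  -0.04   0.81]
```

Call:
move_arm([
  {"gripper":-1,"xyz":[-1.5,0,0],"angular":[0,0,0]},
  {"gripper":-1,"xyz":[-4.5,0,0],"angular":[0,0,-0.06]},
  {"gripper":-1,"xyz":[-8,0,0],"angular":[0,0,-0.14]},
  {"gripper":-1,"xyz":[-11.5,0,0],"angular":[0,0,-0.22]},
  {"gripper":-1,"xyz":[-15,0,0],"angular":[0,0,-0.3]},
  {"gripper":-1,"xyz":[-18.5,0,0],"angular":[0,0,-0.38]},
  {"gripper":-1,"xyz":[-22,0,0],"angular":[0,0,-0.45]},
  {"gripper":-1,"xyz":[-25,0,0.5],"angular":[0,0,-0.5]},
  {"gripper":-1,"xyz":[-26.5,0,0.8],"angular":[0,0,-0.517]},
  {"gripper":-1,"xyz":[-26.7,0,0.8],"angular":[0,0,-0.517]},
])

```text
clock: 24.42
position: [535.7, 208.5, 242.8]
ee_rot: [0.779, -0.627, -0.0, 0.001]
contact_force: [-0.8, 0.4, -3.1]
gripper_width: 13.5
```

Call:
move_arm([
  {"gripper":-1,"xyz":[0,0,0],"angular":[0,0,0]},
  {"gripper":-1,"xyz":[0,0,0],"angular":[0,0,0]},
  {"gripper":-1,"xyz":[0,0,0],"angular":[0,0,0]},
])

```text
clock: 24.8
position: [536.0, 207.3, 244.6]
ee_rot: [0.778, -0.628, 0.0, -0.0]
contact_force: [-0.4, -0.7, -2.0]
gripper_width: 13.9
```

```bash
python3 - <<'E'
from h import *
im,d,c=grab('wrist','w4.png')
s=arm.read_state();R=Ro.from_quat(s['ee_rot']).as_matrix();print(s['position'],s['contact_force'],np.degrees(np.arctan2(R[1,1],R[0,1])))
print(togo([536.4,207.7,207]))
q=R[:2,0]*-1
# cup rim rectangle from top camera
im,d,c=grab('top');P=pts(c,d);Z=P[...,2];cv2.imwrite('pics/t4.png',cv2.resize(im[200:370,110:310],None,fx=4,fy=4))
E
```

```text
[535.98166951 207.39569292 244.49493316] [ 0.28901999  0.03817    -2.47748597] -167.77062949312563
[-0.02 -0.05  3.75]
```

View pics/w4.png

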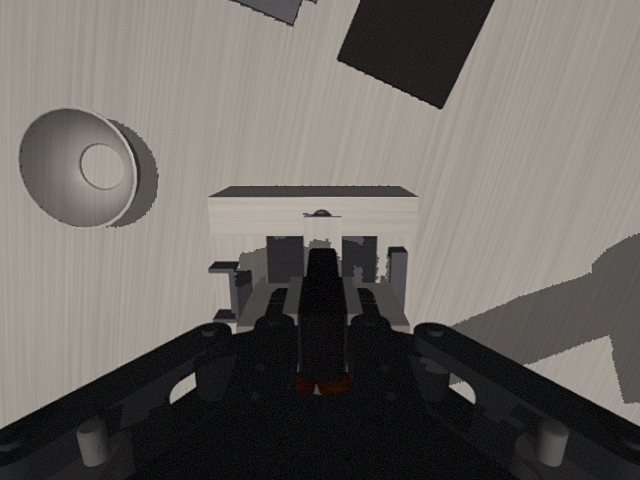

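The post base at (321,213) is in line with the handle column (322). Lowering onto the post.

Call:
move_arm([
  {"gripper":-1,"xyz":[0,0,2],"angular":[0,0,0]},
  {"gripper":-1,"xyz":[0,0,3.6],"angular":[0,0,0]},
  {"gripper":-1,"xyz":[0,0,4.2],"angular":[0,0,0]},
  {"gripper":-1,"xyz":[0,0,4.8],"angular":[0,0,0]},
  {"gripper":-1,"xyz":[0,0,5.4],"angular":[0,0,0]},
  {"gripper":-1,"xyz":[0,0,6],"angular":[0,0,0]},
  {"gripper":-1,"xyz":[0,0,6.6],"angular":[0,0,0]},
  {"gripper":-1,"xyz":[0,0,6.6],"angular":[0,0,0]},
  {"gripper":-1,"xyz":[0,0,6.6],"angular":[0,0,0]},
])

```text
clock: 26.02
position: [535.8, 208.4, 178.0]
ee_rot: [0.779, -0.627, -0.0, -0.0]
contact_force: [-1.6, 3.1, -0.8]
gripper_width: 13.5
```

Call:
move_arm([
  {"gripper":-1,"xyz":[0,0,0],"angular":[0,0,0]},
  {"gripper":-1,"xyz":[0,0,0],"angular":[0,0,0]},
  {"gripper":-1,"xyz":[0,0,0],"angular":[0,0,0]},
  {"gripper":-1,"xyz":[0,0,0],"angular":[0,0,0]},
])

```text
clock: 26.52
position: [536.0, 207.9, 178.2]
ee_rot: [0.779, -0.627, 0.0, -0.0]
contact_force: [-2.6, 3.3, -0.4]
gripper_width: 13.1
```

```bash
python3 - <<'E'
from h import *
s=arm.read_state();print(s['position'],s['contact_force'],s['wrist_torque'])
for n in('scene','wrist'):
    im,d,c=grab(n,n+'5.png')
    b,g,r=[im[...,i].astype(int) for i in range(3)]
    k,l,st,ce=cv2.connectedComponentsWithStats(((r>b+12)&(r>g+12)&(r>1.8*g)).astype(np.uint8))
    print(n,[(ce[i].round(),st[i,4]) for i in range(1,k) if st[i,4]>10])
im=cv2.imread('pics/scene5.png');cv2.imwrite('pics/s5c.png',cv2.resize(im[180:400,380:560],None,fx=2.7,fy=2.7))
E
```

```text
[536.02247788 207.93935756 178.16807571] [-2.5953629   3.34845301 -0.41774959] [0.93809445 0.48789551 0.02008828]
scene [(array([454., 303.]), np.int32(29))]
wrist []
```

View pics/s5c.png

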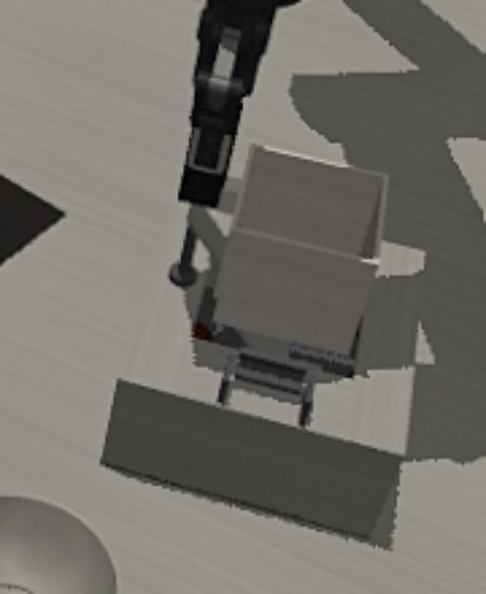

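The gate is open on the post. One red patch shows at crop (202,330), low under the cup's edge. I'll wait a second and look from above.

Call:
move_arm([
  {"gripper":-1,"xyz":[0,0,0],"angular":[0,0,0]},
  {"gripper":-1,"xyz":[0,0,0],"angular":[0,0,0]},
  {"gripper":-1,"xyz":[0,0,0],"angular":[0,0,0]},
  {"gripper":-1,"xyz":[0,0,0],"angular":[0,0,0]},
  {"gripper":-1,"xyz":[0,0,0],"angular":[0,0,0]},
  {"gripper":-1,"xyz":[0,0,0],"angular":[0,0,0]},
  {"gripper":-1,"xyz":[0,0,0],"angular":[0,0,0]},
  {"gripper":-1,"xyz":[0,0,0],"angular":[0,0,0]},
])

```text
clock: 27.62
position: [536.0, 207.9, 178.1]
ee_rot: [0.779, -0.627, 0.0, 0.0]
contact_force: [-0.4, 3.0, -1.2]
gripper_width: 13.1
```

```bash
python3 - <<'E'
from h import *
s=arm.read_state();print(s['position'],s['contact_force'],s['wrist_torque'])
im,d,c=grab('scene'); im2,d2,c2=grab('top')
P=pts(c,d); b,g,r=[im[...,i].astype(int) for i in range(3)]
m=(r>b+12)&(r>1.8*g); m[:,:400]=0; print(m.sum(),P[m].mean(0), P[m].min(0),P[m].max(0))
q=np.vstack([cv2.resize(im[230:330,430:560],(650,500)),])
top=cv2.convertScaleAbs(cv2.resize(im2[230:350,130:260],(600,554)),alpha=1.6)
cv2.imwrite('pics/t6.png',top)
E
```

```text
[536.02236968 207.93612908 178.11579989] [-0.42208394  3.04840971 -1.22564531] [0.8520487  0.41531066 0.02497127]
38 [-447.43950911   89.84714988 -273.77661205] [-1929.47136023  -187.8854221   -758.88181328] [531.13832097 325.90330528  95.13975259]
```

View pics/t6.png

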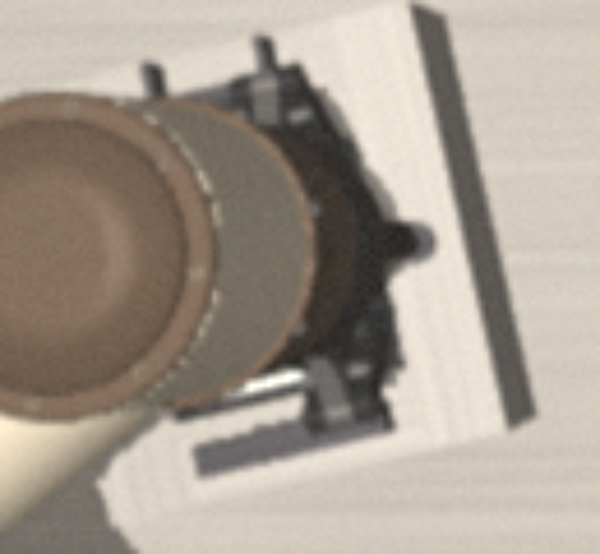

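```bash
python3 - <<'E'
from h import *
for f in('w4.png','wrist5.png'):
    im=cv2.imread('pics/'+f);b,g,r=[im[...,i].astype(int) for i in range(3)]
    m=(r>b+20)&(r>2*g); k,l,st,ce=cv2.connectedComponentsWithStats(m.astype(np.uint8)); print(f,[(ce[i].round(),st[i,4]) for i in range(1,k) if st[i,4]>5])
im,d,c=grab('scene');P=pts(c,d);b,g,r=[im[...,i].astype(int) for i in range(3)]
m=(r>b+12)&(r>1.8*g); m[:,:440]=0;m[:,:][:290]=0;m[320:]=0;m[:,470:]=0
print(m.sum(),P[m].round(0)[:30:3],d[m][:30:3])
im,d,c=grab('wrist');cv2.imwrite('pics/w7.png',cv2.convertScaleAbs(cv2.resize(im[210:420,220:420],None,fx=3,fy=2.8),alpha=2.2))
E
```

```text
w4.png [(array([304., 385.]), np.int32(158)), (array([334., 386.]), np.int32(302))]
wrist5.png []
19 [[524. 223.  28.]
 [529. 224.  30.]
 [524. 228.  28.]
 [529. 227.  29.]
 [527. 231.  30.]
 [527. 232.  27.]
 [527. 236.  27.]] [939.83984 934.9447  937.653   934.6173  933.36005 935.24005 933.49426]
```

View pics/w7.png

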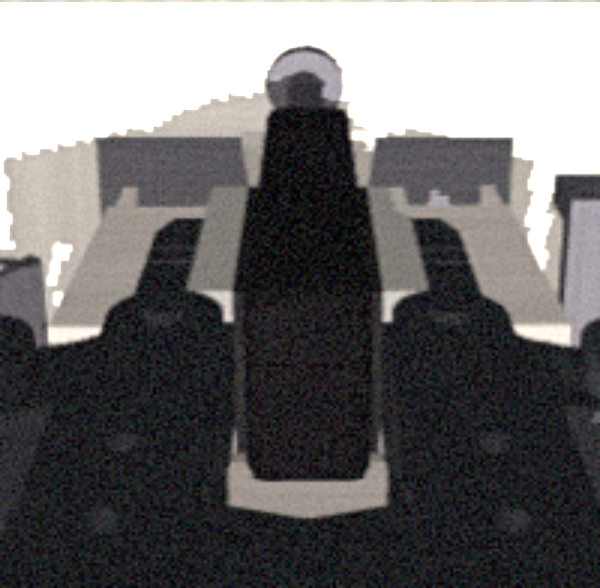

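One nut is confirmed on the box floor (about (527,229,28)), and the nuts that were visible in the cup are gone. Raising slowly to check.

Call:
move_arm([
  {"gripper":-1,"xyz":[0,0,0.3],"angular":[0,0,0]},
  {"gripper":-1,"xyz":[0,0,-0.3],"angular":[0,0,0]},
  {"gripper":-1,"xyz":[0,0,-1],"angular":[0,0,0]},
  {"gripper":-1,"xyz":[0,0,-2],"angular":[0,0,0]},
  {"gripper":-1,"xyz":[0,0,-3],"angular":[0,0,0]},
  {"gripper":-1,"xyz":[0,0,-5],"angular":[0,0,0]},
  {"gripper":-1,"xyz":[0,0,-7],"angular":[0,0,0]},
  {"gripper":-1,"xyz":[0,0,-7.5],"angular":[0,0,0]},
  {"gripper":-1,"xyz":[0,0,-7.5],"angular":[0,0,0]},
])

```text
clock: 28.95
position: [535.7, 207.5, 252.9]
ee_rot: [0.779, -0.628, -0.0, 0.0]
contact_force: [0.5, -0.2, -2.4]
gripper_width: 13.5
```

```bash
python3 - <<'E'
from h import *
s=arm.read_state();R=Ro.from_quat(s['ee_rot']).as_matrix();print(s['position'],s['contact_force'],s['wrist_torque'],s['joint_vel'].round(2))
th=np.radians(-11.0); foot=np.array([480.8,0.1])+20*np.array([-np.sin(th),np.cos(th)]); h=foot+65*np.array([np.sin(th),-np.cos(th)])
yaw=np.degrees(np.arctan2(R[1,1],R[0,1])); print('foot',foot,'handle',h,'turn tool z',-np.radians((169.0-yaw+180)%360-180), togo([*h,250]))
E
```

```text
[535.71823543 207.47803213 252.91131289] [ 0.48961206 -0.19586878 -2.37991086] [-0.10663811 -0.00202352  0.00848835] [ 0.    0.01 -0.02 -0.01  0.01 -0.  ]
foot [484.61617991  19.73254367] handle [472.21359521 -44.07322326] turn tool z 0.4058371825778787 [23.23 11.54  0.31]
```

Call:
move_arm([
  {"gripper":-1,"xyz":[2.5,1.2,0],"angular":[0,0,0.03]},
  {"gripper":-1,"xyz":[6,3,0],"angular":[0,0,0.1]},
  {"gripper":-1,"xyz":[10,5,0],"angular":[0,0,0.18]},
  {"gripper":-1,"xyz":[14,7,0],"angular":[0,0,0.26]},
  {"gripper":-1,"xyz":[18,9,0],"angular":[0,0,0.33]},
  {"gripper":-1,"xyz":[21,10.5,0],"angular":[0,0,0.38]},
  {"gripper":-1,"xyz":[23.2,11.5,0],"angular":[0,0,0.406]},
  {"gripper":-1,"xyz":[23.2,11.5,0],"angular":[0,0,0.406]},
  {"gripper":-1,"xyz":[23.2,11.5,0],"angular":[0,0,0.406]},
])

```text
clock: 30.08
position: [472.5, -43.4, 252.7]
ee_rot: [-0.636, 0.772, 0.0, -0.0]
contact_force: [1.0, -0.4, -1.7]
gripper_width: 13.8
```

```bash
python3 - <<'E'
from h import *
im,d,c=grab('top');imw,_,_=grab('wrist');P=pts(c,d)
F=[]
for i in range(6): arm.get_image('top'); s=arm.read_state();F.append(np.r_[s['contact_force'],s['wrist_torque']])
print(np.mean(F,0).round(3),np.std(F,0).round(3))
R=Ro.from_quat(s['ee_rot']).as_matrix();print(s['position'],np.degrees(np.arctan2(R[1,1],R[0,1])),togo([472.2,-44.1,92.9]))
k=P[245:325,150:225]; print('port interior z>15 px',(k[...,2]>15).sum())
a=cv2.convertScaleAbs(cv2.resize(im[240:330,145:235],(500,500)),alpha=2.5); b=cv2.resize(imw[150:450,200:440],(300,375))
b=cv2.convertScaleAbs(b,alpha=2); b=cv2.copyMakeBorder(b,0,125,0,0,0)
cv2.imwrite('pics/c8.png',np.hstack([a,b]))
E
```

```text
[-0.006  0.089 -1.636 -0.071  0.033  0.004] [0.705 0.465 0.323 0.023 0.029 0.026]
[473.04120783 -42.83632171 253.04175778] 169.054255748327 [ 0.14  0.06 16.01]
port interior z>15 px 3599
```

View pics/c8.png

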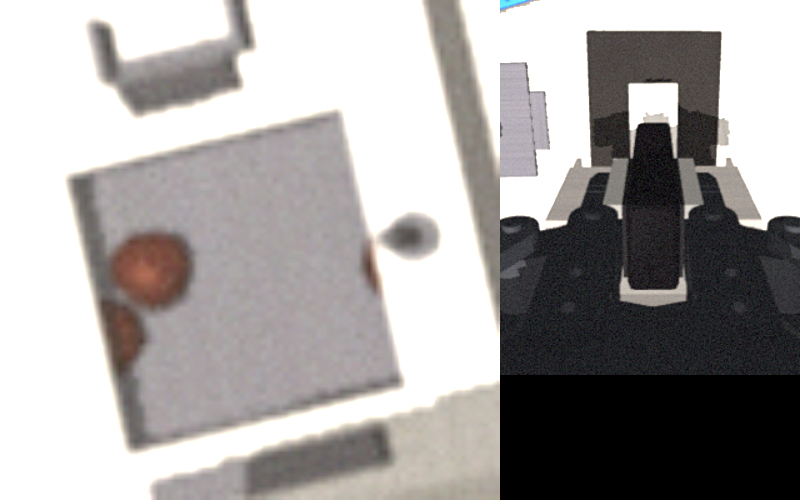

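Three nuts are visible in the box and the average load (−1.64 N) matches the empty cup; I'll confirm after placing it on the mat.

Call:
move_arm([
  {"gripper":-1,"xyz":[0.1,0,4],"angular":[0,0,0]},
  {"gripper":-1,"xyz":[0.1,0,8],"angular":[0,0,0]},
  {"gripper":-1,"xyz":[0.1,0,12],"angular":[0,0,0]},
  {"gripper":-1,"xyz":[0.1,0,14.5],"angular":[0,0,0]},
  {"gripper":-1,"xyz":[0.1,0,15.3],"angular":[0,0,0]},
  {"gripper":-1,"xyz":[0.1,0,15.7],"angular":[0,0,0]},
  {"gripper":-1,"xyz":[0.1,0,16],"angular":[0,0,0]},
  {"gripper":-1,"xyz":[0.1,0,16],"angular":[0,0,0]},
  {"gripper":-1,"xyz":[0.1,0,16],"angular":[0,0,0]},
])

```text
clock: 31.6
position: [473.1, -44.1, 93.7]
ee_rot: [-0.636, 0.772, -0.0, 0.001]
contact_force: [0.3, 0.0, -3.0]
gripper_width: 13.2
```

Call:
move_arm([
  {"gripper":-1,"xyz":[0,0,0.1],"angular":[0,0,0]},
  {"gripper":-1,"xyz":[0,0,0.1],"angular":[0,0,0]},
  {"gripper":-1,"xyz":[0,0,0.1],"angular":[0,0,0]},
])

```text
clock: 31.98
position: [473.2, -44.2, 92.9]
ee_rot: [-0.636, 0.771, -0.0, 0.0]
contact_force: [-1.1, -0.1, 6.1]
gripper_width: 13.1
```

Contact (+6 N). Release and rise.

Call:
move_arm([
  {"gripper":0.3,"xyz":[0,0,0],"angular":[0,0,0]},
  {"gripper":0.3,"xyz":[0,0,0],"angular":[0,0,0]},
  {"gripper":0.3,"xyz":[0,0,0],"angular":[0,0,0]},
  {"gripper":0.3,"xyz":[0,0,-4],"angular":[0,0,0]},
  {"gripper":0.3,"xyz":[0,0,-9],"angular":[0,0,0]},
  {"gripper":0.3,"xyz":[0,0,-13],"angular":[0,0,0]},
  {"gripper":0.3,"xyz":[8,8,-13],"angular":[0,0,0]},
  {"gripper":0.3,"xyz":[15,12,-13],"angular":[0,0,0.2]},
  {"gripper":0.3,"xyz":[20,12,-13],"angular":[0,0,0.4]},
  {"gripper":0.3,"xyz":[25,12,-13],"angular":[0,0,0.6]},
])

```text
clock: 33.22
position: [318.8, -234.5, 222.7]
ee_rot: [-0.395, 0.919, -0.001, 0.001]
contact_force: [1.5, 0.1, -0.3]
gripper_width: 55.7
```

```bash
python3 m.py; python3 - <<'E'
from h import *
im,d,c=grab('top');cv2.imwrite('pics/t9.png',cv2.resize(im[170:350,260:400],None,fx=3.3,fy=3.3))
s=arm.read_state();R=Ro.from_quat(s['ee_rot']).as_matrix();print(s['position'],s['joints'].round(2),np.degrees(np.arctan2(R[1,1],R[0,1])))
E
```

```text
tray [array([ 561.8, -245.3]), array([180.1, 251. ]), np.float64(5.3)]
cuprim [array([484. ,  13.4]), array([98.4, 86.2]), np.float64(79.4)]
handletop [array([473.7, -44.3]), array([26.2, 14.8]), np.float64(79.3)]
boxtop [array([530.3, 271.9]), array([185.1, 173.3]), np.float64(12.3)]
port [array([522.6, 271.2]), array([99.7, 98.9]), np.float64(12.3)]
post [array([536.4, 205.2]), array([9.3, 5.5]), np.float64(88.6)]
slotbar [array([457.3, 256.8]), array([14. , 81.4]), np.float64(12.2)]
catch [array([594.1, 290.7]), array([54.4, 27.8]), np.float64(80.5)]
coverplate [array([645.3, -22. ]), array([110.4, 133.2]), np.float64(80.3)]
rib [array([645.3, -22.8]), array([12.1, 50.8]), np.float64(80.4)]
mat [array([480.8,   0.6]), array([146.8, 115.3]), np.float64(78.8)]
[ 317.33766222 -237.43027688  222.06314254] [-0.23 -0.01 -0.52  0.   -1.06 -0.54] 136.11091215289537
```

View pics/t9.png

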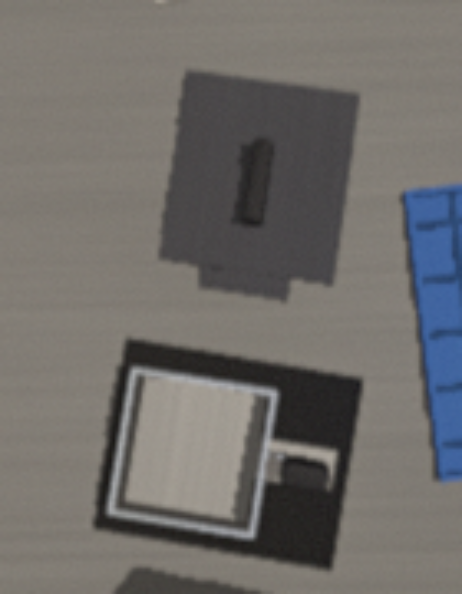

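The cup stands empty on the mat (crop (190,450)) with its handle at (305,470), and the cover is unmoved. Going to the cover.

```bash
python3 -c "
from h import *
print(togo([645.6,-22.5,150]))"
```

```text
[-38.25  -8.76   7.18]
```

Call:
move_arm([
  {"gripper":0.3,"xyz":[-38.2,-8.8,0],"angular":[0,0,0.974]},
  {"gripper":0.3,"xyz":[-38.2,-8.8,0],"angular":[0,0,0.974]},
  {"gripper":0.3,"xyz":[-38.2,-8.8,0],"angular":[0,0,0.974]},
  {"gripper":0.3,"xyz":[-38.2,-8.8,0],"angular":[0,0,0.974]},
  {"gripper":0.3,"xyz":[-38.2,-8.8,0],"angular":[0,0,0.974]},
  {"gripper":0.3,"xyz":[-38.2,-8.8,0],"angular":[0,0,0.974]},
  {"gripper":0.3,"xyz":[-38.2,-8.8,3],"angular":[0,0,0.974]},
  {"gripper":0.3,"xyz":[-38.2,-8.8,7.2],"angular":[0,0,0.974]},
  {"gripper":0.3,"xyz":[-38.2,-8.8,7.2],"angular":[0,0,0.974]},
  {"gripper":0.3,"xyz":[-38.2,-8.8,7.2],"angular":[0,0,0.974]},
])

```text
clock: 34.58
position: [646.8, -15.2, 151.6]
ee_rot: [0.078, 0.997, -0.0, 0.001]
contact_force: [1.0, -0.4, 0.5]
gripper_width: 55.3
```

```bash
python3 - <<'E'
from h import *
im,d,c=grab('wrist');P=pts(c,d);Z=P[...,2]
m=((Z>35)&(Z<60)&(np.hypot(P[...,0]-645,P[...,1]+22)<60)).astype(np.uint8)
cn=max(cv2.findContours(m,0,2)[0],key=cv2.contourArea).reshape(-1,2).astype(float)
print(cn.min(0),cn.max(0),cv2.minAreaRect(onz(c,cn,45)[:,:2].astype(np.float32)))
s=arm.read_state();R=Ro.from_quat(s['ee_rot']).as_matrix();print(s['position'],np.degrees(np.arctan2(R[1,1],R[0,1])),togo([645.6,-22.5,80]),togo([645.6,-22.5,11]))
E
```

```text
[305. 199.] [321. 266.] ((645.96533203125, -22.121984481811523), (11.612994194030762, 50.30012130737305), 80.36119079589844)
[647.11271141 -15.25755915 152.45573826] 81.02406466598379 [ 0.06 -0.74  7.24] [ 0.09 -0.75 14.14]
```

Call:
move_arm([
  {"gripper":0.3,"xyz":[0.1,-0.7,4],"angular":[0,0,0.012]},
  {"gripper":0.3,"xyz":[0.1,-0.7,9],"angular":[0,0,0.012]},
  {"gripper":0.3,"xyz":[0.1,-0.7,13],"angular":[0,0,0.012]},
  {"gripper":0.3,"xyz":[0.1,-0.7,14],"angular":[0,0,0.012]},
  {"gripper":0.3,"xyz":[0.1,-0.7,14],"angular":[0,0,0.012]},
  {"gripper":-1,"xyz":[0.1,-0.7,14],"angular":[0,0,0.012]},
  {"gripper":-1,"xyz":[0.1,-0.7,14],"angular":[0,0,0.012]},
  {"gripper":-1,"xyz":[0.1,-0.7,14],"angular":[0,0,0.012]},
  {"gripper":-1,"xyz":[0.1,-0.7,14],"angular":[0,0,0.012]},
  {"gripper":-1,"xyz":[0.1,-0.7,14],"angular":[0,0,0.012]},
])

```text
clock: 35.88
position: [644.8, -22.0, 11.8]
ee_rot: [0.084, 0.996, 0.0, 0.001]
contact_force: [-0.7, 0.8, 6.1]
gripper_width: 11.4
```

```bash
python3 -c "
from h import *
s=arm.read_state();R=Ro.from_quat(s['ee_rot']).as_matrix();print(s['position'],s['contact_force'],s['joints'].round(2),np.degrees(np.arctan2(R[1,1],R[0,1])));print(R.round(3))"
```

```text
[644.83802268 -22.01893958  11.81537895] [-0.70045506  0.76223647  6.12146132] [ 0.22  0.63 -0.18  0.   -0.76 -1.96] 80.32958118908881
[[-0.986  0.168  0.003]
 [ 0.168  0.986  0.   ]
 [-0.003  0.    -1.   ]]
```

```bash
python3 -c "
from h import *
print(togo([538.9,274.8,220]))"
```

```text
[ 15.38  27.49 -20.84]
```

Call:
move_arm([
  {"gripper":-1,"xyz":[0,0,-2],"angular":[0,0,0]},
  {"gripper":-1,"xyz":[0,0,-6],"angular":[0,0,0]},
  {"gripper":-1,"xyz":[0,0,-11],"angular":[0,0,0]},
  {"gripper":-1,"xyz":[0,0,-16],"angular":[0,0,0]},
  {"gripper":-1,"xyz":[0,0,-20],"angular":[0,0,0]},
  {"gripper":-1,"xyz":[0,0,-21],"angular":[0,0,0]},
  {"gripper":-1,"xyz":[0,0,-21],"angular":[0,0,0]},
])

```text
clock: 36.75
position: [643.1, -22.1, 219.0]
ee_rot: [0.085, 0.996, 0.0, -0.001]
contact_force: [0.1, -0.3, -2.4]
gripper_width: 11.5
```

Call:
move_arm([
  {"gripper":-1,"xyz":[1.5,2.5,0],"angular":[0,0,-0.04]},
  {"gripper":-1,"xyz":[3.5,6,0],"angular":[0,0,-0.09]},
  {"gripper":-1,"xyz":[5.5,10,0],"angular":[0,0,-0.15]},
  {"gripper":-1,"xyz":[8,14,0],"angular":[0,0,-0.21]},
  {"gripper":-1,"xyz":[10.5,18,0],"angular":[0,0,-0.27]},
  {"gripper":-1,"xyz":[13,22,0],"angular":[0,0,-0.33]},
  {"gripper":-1,"xyz":[14.5,25.5,0],"angular":[0,0,-0.37]},
  {"gripper":-1,"xyz":[15.2,27.5,0],"angular":[0,0,-0.384]},
  {"gripper":-1,"xyz":[15.2,27.5,0],"angular":[0,0,-0.384]},
  {"gripper":-1,"xyz":[15.2,27.5,0],"angular":[0,0,-0.384]},
])

```text
clock: 38.0
position: [540.3, 273.5, 219.0]
ee_rot: [-0.107, 0.994, -0.001, -0.001]
contact_force: [0.6, -0.8, -2.8]
gripper_width: 11.0
```

Call:
move_arm([
  {"gripper":-1,"xyz":[0,0,0],"angular":[0,-0.1,0]},
  {"gripper":-1,"xyz":[0,0,0],"angular":[0,-0.2,0]},
  {"gripper":-1,"xyz":[0,0,0],"angular":[0,-0.26,0]},
  {"gripper":-1,"xyz":[0,0,0],"angular":[0,-0.26,0]},
  {"gripper":-1,"xyz":[0,0,0],"angular":[0,-0.26,0]},
])

```text
clock: 38.62
position: [541.0, 274.0, 220.4]
ee_rot: [-0.106, 0.986, 0.014, 0.129]
contact_force: [0.1, -0.0, -1.2]
gripper_width: 11.2
```

```bash
cat > cov.py <<'E'
from h import *
s=arm.read_state();R=Ro.from_quat(s['ee_rot']).as_matrix()
a=np.radians(12.3);bx=np.array([np.cos(a),np.sin(a),0]);by=np.array([-np.sin(a),np.cos(a),0]);port=np.array([522.6,271.2,80])
B=np.c_[bx,by,[0,0,1]].T
lip=s['position']+67*R[:,0]+11.8*R[:,2]
print('lip in port frame',(B@(lip-port)).round(1),'TCP',(B@(s['position']-port)).round(1),'tilt',np.degrees(np.arcsin(-R[2,0])).round(2),'yaw err',np.degrees(np.arctan2((B@R[:,1])[0],(B@R[:,1])[1])).round(2),'roll',R[2,1].round(3))
print('F box',(B@s['contact_force']).round(1),s['joints'].round(2))
def mv(d): return (R.T@(B.T@np.array(d))/10).round(2)   # port-frame mm -> tool cm
import sys
t=[float(x) for x in sys.argv[1:]]
for i in range(0,len(t),3): print('->lip',t[i:i+3],mv(np.array(t[i:i+3])-B@(lip-port)))
E
python3 cov.py -45 0 25 -45 0 4 -64 0 4
```

```text
lip in port frame [-43.1  -1.  111.8] TCP [ 18.6  -1.1 140.4] tilt 14.88 yaw err 0.08 roll 0.0
F box [ 0.1 -0.  -1.2] [ 0.8   0.24 -0.32  0.2  -0.79 -2.29]
->lip [-45.0, 0.0, 25.0] [2.41 0.1  8.34]
->lip [-45.0, 0.0, 4.0] [ 2.95  0.1  10.37]
->lip [-64.0, 0.0, 4.0] [4.78 0.1  9.88]
```

Call:
move_arm([
  {"gripper":-1,"xyz":[1,0.1,3],"angular":[0,0,0]},
  {"gripper":-1,"xyz":[2.4,0.1,6],"angular":[0,0,0]},
  {"gripper":-1,"xyz":[2.4,0.1,8.3],"angular":[0,0,0]},
  {"gripper":-1,"xyz":[2.4,0.1,8.3],"angular":[0,0,0]},
  {"gripper":-1,"xyz":[2.4,0.1,8.3],"angular":[0,0,0]},
])

```text
clock: 39.25
position: [539.5, 275.7, 134.8]
ee_rot: [-0.106, 0.986, 0.014, 0.13]
contact_force: [0.5, 0.3, -2.0]
gripper_width: 11.1
```

```bash
python3 cov.py -45 0 4 -64 0 4; python3 - <<'E'
from h import *
im,d,c=grab('scene'); P=pts(c,d)
s=arm.read_state();R=Ro.from_quat(s['ee_rot']).as_matrix()
# points in cover frame (x rear,y,z up) predicted from grip
Q=(P-s['position'])@R; X=-Q[...,0]-1; Y=Q[...,1]; Zc=-Q[...,2]+11.8
m=(abs(Y)<52)&(abs(Y)>15)&(X>-50)&(X<64)&(abs(Zc-5)<15)
A=np.c_[X[m],Y[m],np.ones(m.sum())]; print(m.sum(),np.linalg.lstsq(A,Zc[m],rcond=None)[0],Zc[m].mean(),Zc[m].std())
cv2.imwrite('pics/s10.png',cv2.resize(im[170:390,380:560],None,fx=2.7,fy=2.7))
E
```

```text
lip in port frame [-44.2   0.8  26.1] TCP [17.4  0.8 54.8] tilt 14.99 yaw err 0.03 roll 0.001
F box [ 0.5  0.2 -2. ] [ 0.8   0.33 -0.47  0.27 -0.57 -2.37]
->lip [-45.0, 0.0, 4.0] [ 0.64 -0.08  2.11]
->lip [-64.0, 0.0, 4.0] [ 2.48 -0.08  1.62]
1433 [-2.68421342e-03 -3.64894686e-03  3.65596156e+00] 3.6213723033478793 1.3653027091429804
```

The cover has not slipped in the grip (fitted plate slope about 0). Inserting the lip.

Call:
move_arm([
  {"gripper":-1,"xyz":[0.3,-0.1,1],"angular":[0,0,0]},
  {"gripper":-1,"xyz":[0.6,-0.1,2.1],"angular":[0,0,0]},
  {"gripper":-1,"xyz":[0.6,-0.1,2.1],"angular":[0,0,0]},
  {"gripper":-1,"xyz":[0.6,-0.1,2.1],"angular":[0,0,0]},
])

```text
clock: 39.8
position: [538.2, 274.1, 111.8]
ee_rot: [-0.106, 0.986, 0.014, 0.129]
contact_force: [0.8, 0.7, -2.4]
gripper_width: 11.5
```

```bash
python3 cov.py -55 0 3.5 -63 0 3.5 -66 0 3.5
```

```text
lip in port frame [-45.8  -0.5   3.2] TCP [15.9 -0.5 31.8] tilt 14.9 yaw err -0.01 roll -0.0
F box [ 1.   0.5 -2.4] [ 0.8   0.36 -0.5   0.3  -0.51 -2.4 ]
->lip [-55.0, 0.0, 3.5] [ 0.88  0.05 -0.26]
->lip [-63.0, 0.0, 3.5] [ 1.65  0.05 -0.47]
->lip [-66.0, 0.0, 3.5] [ 1.94  0.05 -0.55]
```

Call:
move_arm([
  {"gripper":-1,"xyz":[0.45,0.05,-0.15],"angular":[0,0,0]},
  {"gripper":-1,"xyz":[0.9,0.05,-0.26],"angular":[0,0,0]},
  {"gripper":-1,"xyz":[1.3,0.05,-0.37],"angular":[0,0,0]},
  {"gripper":-1,"xyz":[1.65,0.05,-0.47],"angular":[0,0,0]},
  {"gripper":-1,"xyz":[1.95,0.05,-0.55],"angular":[0,0,0]},
  {"gripper":-1,"xyz":[1.95,0.05,-0.55],"angular":[0,0,0]},
  {"gripper":-1,"xyz":[1.95,0.05,-0.55],"angular":[0,0,0]},
])

```text
clock: 40.67
position: [518.4, 270.3, 112.3]
ee_rot: [-0.106, 0.986, 0.014, 0.129]
contact_force: [0.2, 0.4, -3.0]
gripper_width: 11.2
```

```bash
python3 cov.py -67.5 0 2.5 -69 0 2.5
```

```text
lip in port frame [-66.    0.    3.6] TCP [-4.3  0.  32.3] tilt 14.91 yaw err 0.0 roll 0.0
F box [ 0.3  0.4 -3. ] [ 0.82  0.33 -0.56  0.32 -0.49 -2.44]
->lip [-67.5, 0.0, 2.5] [ 0.17 -0.    0.07]
->lip [-69.0, 0.0, 2.5] [ 0.32 -0.    0.03]
```

Call:
move_arm([
  {"gripper":-1,"xyz":[0.15,0,0.04],"angular":[0,0,0]},
  {"gripper":-1,"xyz":[0.25,0,0.07],"angular":[0,0,0]},
  {"gripper":-1,"xyz":[0.25,0,0.07],"angular":[0,0,0]},
])

```text
clock: 41.05
position: [516.4, 269.9, 111.0]
ee_rot: [-0.106, 0.986, 0.014, 0.129]
contact_force: [1.7, -0.0, -1.9]
gripper_width: 11.0
```

```bash
python3 cov.py -68 0 1.5
```

```text
lip in port frame [-68.1   0.    2.4] TCP [-6.4  0.  31. ] tilt 14.93 yaw err -0.0 roll 0.0
F box [ 1.7 -0.4 -1.9] [ 0.82  0.33 -0.56  0.32 -0.48 -2.45]
->lip [-68.0, 0.0, 1.5] [ 0.02 -0.    0.09]
```

Call:
move_arm([
  {"gripper":-1,"xyz":[-0.03,0,0.36],"angular":[0,0.043,0]},
  {"gripper":-1,"xyz":[-0.05,0,0.72],"angular":[0,0.086,0]},
  {"gripper":-1,"xyz":[-0.06,0,1.0],"angular":[0,0.13,0]},
  {"gripper":-1,"xyz":[-0.08,0,1.3],"angular":[0,0.173,0]},
  {"gripper":-1,"xyz":[-0.08,0,1.3],"angular":[0,0.173,0]},
  {"gripper":-1,"xyz":[-0.08,0,1.3],"angular":[0,0.173,0]},
])

```text
clock: 41.8
position: [520.0, 270.4, 98.4]
ee_rot: [-0.107, 0.993, 0.005, 0.043]
contact_force: [0.1, 0.6, -2.4]
gripper_width: 11.2
```

```bash
python3 cov.py -68 0 0
```

```text
lip in port frame [-68.5  -0.2   0.7] TCP [-2.7 -0.2 18.4] tilt 5.01 yaw err 0.01 roll -0.0
F box [ 0.2  0.6 -2.4] [ 0.78  0.41 -0.35  0.07 -0.73 -2.19]
->lip [-68.0, 0.0, 0.0] [-0.04  0.02  0.08]
```

Call:
move_arm([
  {"gripper":-1,"xyz":[-0.07,0,0.23],"angular":[0,0.028,0]},
  {"gripper":-1,"xyz":[-0.07,0,0.23],"angular":[0,0.028,0]},
  {"gripper":-1,"xyz":[-0.07,0,0.23],"angular":[0,0.028,0]},
])

```text
clock: 42.18
position: [520.4, 270.5, 96.8]
ee_rot: [-0.107, 0.994, 0.003, 0.029]
contact_force: [-4.6, -1.4, 3.6]
gripper_width: 11.1
```

```bash
python3 cov.py -68 0 0
```

```text
lip in port frame [-68.5  -0.2   1.1] TCP [-2.3 -0.2 16.8] tilt 3.4 yaw err -0.01 roll -0.0
F box [-4.8 -0.4  3.6] [ 0.77  0.42 -0.32  0.05 -0.77 -2.16]
->lip [-68.0, 0.0, 0.0] [-0.04  0.02  0.11]
```

Rear edge is touching the catch. Release, rise, straighten and shut the fingers.

Call:
move_arm([
  {"gripper":0,"xyz":[0,0,0],"angular":[0,0,0]},
  {"gripper":0,"xyz":[0,0,0],"angular":[0,0,0]},
  {"gripper":0,"xyz":[0,0,0],"angular":[0,0,0]},
  {"gripper":0,"xyz":[0,0,-2],"angular":[0,0,0]},
  {"gripper":0,"xyz":[0,0,-6],"angular":[0,0,0]},
  {"gripper":-1,"xyz":[0,0,-8],"angular":[0,0.059,0]},
  {"gripper":-1,"xyz":[-5,0,-8],"angular":[0,0.059,0]},
  {"gripper":-1,"xyz":[-5,0,-8],"angular":[0,0.059,0]},
  {"gripper":-1,"xyz":[-5,0,-8],"angular":[0,0.059,0]},
])

```text
clock: 43.3
position: [564.7, 280.0, 178.1]
ee_rot: [-0.107, 0.994, -0.0, -0.001]
contact_force: [0.5, -0.2, -0.3]
gripper_width: -0.1
```

```bash
cat > press.py <<'E'
from h import *
s=arm.read_state();R=Ro.from_quat(s['ee_rot']).as_matrix()
a=np.radians(12.3);bx=np.array([np.cos(a),np.sin(a),0]);port=np.array([522.6,271.2,80])
print('port frame',(s['position']-port)@np.c_[bx,[-bx[1],bx[0],0],[0,0,1]],s['contact_force'].round(1),'tilt',R[2,:2].round(3))
for z in(100,92): print(togo([*(port+47*bx)[:2],z]))
im,d,c=grab('wrist');P=pts(c,d);q=(P-port)@np.c_[bx,[-bx[1],bx[0],0],[0,0,1]]
m=(abs(q[...,1])>15)&(abs(q[...,1])<50)&(q[...,0]>-45)&(q[...,0]<60)&(q[...,2]>-5)&(q[...,2]<25)
A=np.c_[q[m][:,:2],np.ones(m.sum())];print('plate fit (slope x,y, z0)',np.linalg.lstsq(A,q[m][:,2],rcond=None)[0].round(3),m.sum())
E
python3 press.py
```

```text
port frame [42.97275481 -0.36941496 98.14479609] [ 0.5 -0.2 -0.3] tilt [ 0.002 -0.001]
[-0.42  0.04  7.81]
[-0.42  0.04  8.61]
plate fit (slope x,y, z0) [ 0.06   0.    10.164] 17499
```

Call:
move_arm([
  {"gripper":-1,"xyz":[-0.4,0,4],"angular":[0,0,0]},
  {"gripper":-1,"xyz":[-0.4,0,7.5],"angular":[0,0,0]},
  {"gripper":-1,"xyz":[-0.4,0,8.2],"angular":[0,0,0]},
  {"gripper":-1,"xyz":[-0.4,0,8.6],"angular":[0,0,0]},
  {"gripper":-1,"xyz":[-0.4,0,8.8],"angular":[0,0,0]},
  {"gripper":-1,"xyz":[-0.4,0,8.8],"angular":[0,0,0]},
])

```text
clock: 44.1
position: [569.4, 281.7, 93.2]
ee_rot: [-0.107, 0.994, 0.001, 0.001]
contact_force: [-2.2, -0.3, 4.7]
gripper_width: 0.0
```

Call:
move_arm([
  {"gripper":-1,"xyz":[0,0,0.1],"angular":[0,0,0]},
  {"gripper":-1,"xyz":[0,0,0.2],"angular":[0,0,0]},
  {"gripper":-1,"xyz":[0,0,0.2],"angular":[0,0,0]},
])

```text
clock: 44.48
position: [569.9, 281.8, 89.9]
ee_rot: [-0.107, 0.994, 0.001, 0.001]
contact_force: [0.4, 0.6, 1.3]
gripper_width: 0.4
```

Call:
move_arm([
  {"gripper":-1,"xyz":[0,0,0.1],"angular":[0,0,0]},
  {"gripper":-1,"xyz":[0,0,0.2],"angular":[0,0,0]},
  {"gripper":-1,"xyz":[0,0,0.3],"angular":[0,0,0]},
  {"gripper":-1,"xyz":[0,0,0.3],"angular":[0,0,0]},
])

```text
clock: 44.98
position: [568.6, 280.9, 85.5]
ee_rot: [-0.107, 0.994, -0.0, -0.001]
contact_force: [0.6, -0.1, -0.5]
gripper_width: 0.3
```

Call:
move_arm([
  {"gripper":-1,"xyz":[0,0,0.1],"angular":[0,0,0]},
  {"gripper":-1,"xyz":[0,0,0.2],"angular":[0,0,0]},
  {"gripper":-1,"xyz":[0,0,0.2],"angular":[0,0,0]},
])

```text
clock: 45.35
position: [568.9, 281.1, 85.1]
ee_rot: [-0.107, 0.994, -0.0, -0.0]
contact_force: [-2.5, -1.1, 6.5]
gripper_width: -0.1
```

Call:
move_arm([
  {"gripper":-1,"xyz":[0,0,-3],"angular":[0,0,0]},
  {"gripper":-1,"xyz":[5,0,-9],"angular":[0,0,0]},
  {"gripper":-1,"xyz":[5,0,-10],"angular":[0,0,0]},
  {"gripper":-1,"xyz":[5,0,-10],"angular":[0,0,0]},
])

```text
clock: 45.85
position: [520.5, 271.3, 186.5]
ee_rot: [-0.107, 0.994, 0.001, 0.002]
contact_force: [0.9, -0.7, -0.8]
gripper_width: -0.3
```

```bash
python3 press.py; python3 -c "
from h import *
print(togo([450,-200,250]))"
```

```text
port frame [ -2.00034994   0.52347448 106.48741744] [ 0.9 -0.7 -0.8] tilt [-0.004  0.003]
[-4.86 -0.08  8.67]
[-4.86 -0.08  9.47]
plate fit (slope x,y, z0) [-1.000e-03  0.000e+00  4.874e+00] 12833
[ 16.88 -44.5   -6.61]
```

The plate is flat (slope −0.001, top face 4.9 mm above the box). Moving clear for a last look.

Call:
move_arm([
  {"gripper":-1,"xyz":[0,0,-6],"angular":[0,0,0]},
  {"gripper":-1,"xyz":[6,-6,-6.6],"angular":[0,0,0]},
  {"gripper":-1,"xyz":[16,-44,-6.6],"angular":[0,0,0]},
  {"gripper":-1,"xyz":[16,-44,-6.6],"angular":[0,0,0]},
  {"gripper":-1,"xyz":[16,-44,-6.6],"angular":[0,0,0]},
  {"gripper":-1,"xyz":[16,-44,-6.6],"angular":[0,0,0]},
  {"gripper":-1,"xyz":[16,-44,-6.6],"angular":[0,0,0]},
  {"gripper":-1,"xyz":[16,-44,-6.6],"angular":[0,0,0]},
  {"gripper":-1,"xyz":[16,-44,-6.6],"angular":[0,0,0]},
  {"gripper":-1,"xyz":[16,-44,-6.6],"angular":[0,0,0]},
])

```text
clock: 47.15
position: [456.9, -195.6, 248.0]
ee_rot: [-0.105, 0.995, 0.0, -0.002]
contact_force: [-0.5, 0.9, -0.4]
gripper_width: -0.0
```

```bash
python3 - <<'E'
from h import *
im,d,c=grab('scene','s12.png');im2,_,_=grab('top')
a=cv2.resize(im[190:440,140:560],(640,381));b=cv2.resize(im2[215:350,130:290],(237,200))
a=cv2.copyMakeBorder(a,0,200,0,0,0);a[381:,:237]=b;e=cv2.resize(im2[120:350,270:530],(226,200));a[381:,300:526]=e
cv2.imwrite('pics/fin.png',a)
E
```

```text
(no output)
```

View pics/fin.png

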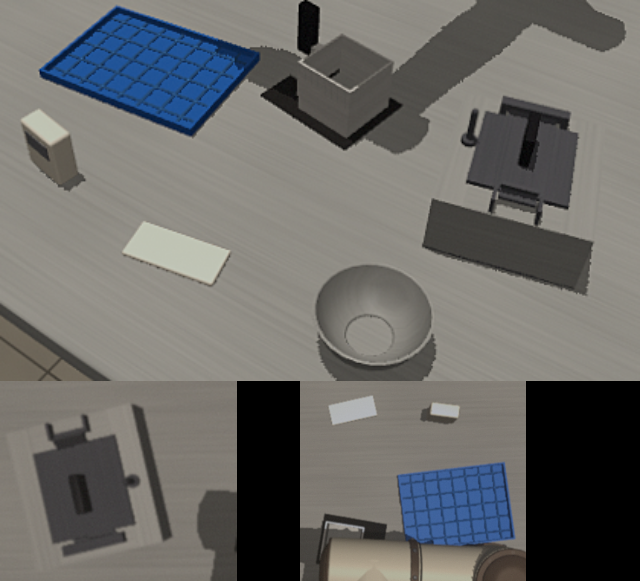

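The cover is shut under the bar and catch, the cup is on its mat, the tray is empty and the bystanders have not moved. Handing in.

```bash
python3 -c "
from bench import arm
print(arm.job_done())"
```

```text
the job is handed in; nothing more can be done
None
```

The job is done and handed in at about 47 s of robot time. I put all five chestnuts in the cup, then emptied them into the roasting box by pressing the release tab on the post. The cup is back on its mat, and the cover is hooked into the slot and pressed down until it snapped.

My last checks:
- **Cover:** it lies flat, with a measured slope of −0.001. Its top face is 4.9 mm above the box, against a nominal 5 mm. I did not read the catch position directly, but in the final picture the cover sits under both the bar and the catch.
- **Cup and tray:** the cup looked empty and upright on the mat after I set it down, and the tray is empty.
- **Chestnuts in the box:** I could see only three of the five through the port. I take the other two to be hidden under the top plate, because none were left in the cup or on the tray.
- **Bowl, timer and scraper:** they look untouched in the pictures.

No check failed or disagreed, and the highest contact force in the readings was about 7 N.

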